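# Stack up an electronics unit on its mounting plate

## Task

Build the electronics unit on the bare flat brass-coloured mounting plate from the bottom up: first the bare aluminium base housing, then the large circuit module on the housing, then the small circuit module on the large one, and last the cover over both modules so that it sits down flat on the housing. Put every part in the middle of the one below with its long side along the plate's long side. Keep the parts upright, set them down gently instead of dropping them, and leave the other things on the bench where they lie.

Things in the scene. Friction and masses are not known exactly. Their poses are not given: they have to be found in the camera images.
- plate: Mounting plate: flat brass-coloured plate 90 x 150 mm, 8 mm thick, fixed to the bench, six dark flush screw heads along its long edges. Origin: centre of its underside (the bench); z up, y along its long side. The top face is at z = 8 mm.
- housing: Base housing: closed bare aluminium box 62 mm wide (x), 120 mm long (y), 34 mm high, flat top, a small foot lug (5 mm high) on each short end making it 137 mm long overall, connectors that stand out 4 mm on the long sides near the ends (beyond 18 mm from the middle; the middle of the long sides is plain, grip it there). Loose, about 400 g. Origin: centre of its underside; z up, y along its long side. Looks and works the same turned half round.
- large_module: Large circuit module: aluminium carrier 42 mm wide (x), 92 mm long (y), 18 mm high, with a green board on top (to 20 mm) and two aluminium bars along it that the next module rests on, their tops 24 mm above the underside. Grip the carrier across its 42 mm. Loose, about 180 g. Origin: centre of its underside; z up, y along its long side. Looks and works the same turned half round.
- small_module: Small circuit module: aluminium carrier 34 mm wide (x), 60 mm long (y), 18 mm high, with a green board (to 20 mm) and a square black chip and a grey connector on top (to 24 mm). Grip the carrier across its 34 mm. Loose, about 90 g. Origin: centre of its underside; z up, y along its long side. Either way round will do.
- cover: Cover: black box-shaped cap, open underneath, 62 mm wide (x), 112 mm long (y), 56 mm high, grey ribs (1 mm) crossing its top. Walls 3.5 mm, top 4 mm: the inside is 55 x 105 mm and 52 mm high, and must pass over the two stacked modules (48 mm high together). Standing open side down. Loose, about 200 g. Origin: centre of its underside; z up, y along its long side. Looks and works the same turned half round.
- sensor_box: Bystander: flat aluminium box 50 x 105 mm with a round bulge of 72 mm diameter in the middle, 26 mm high, loose. Origin: centre of its underside. Leave it.
- parts_tray: Bystander: white plastic tray 85 x 120 mm, 28 mm high, three compartments with small hardware, loose. Origin: centre of its underside. Leave it.
- dust_cap: Bystander: round grey plastic connector cap, 30 mm diameter, 22 mm high, loose, among the parts. Origin: centre of its underside. Leave it.
- collar: Bystander: steel collar (ring) of 30 mm outer and 16 mm inner diameter, 18 mm high, loose, among the parts. Origin: centre of its underside. Leave it.
There are look-alikes about, which are no part of the job. Of the things like the cover, leave any that is purple; of the rest the larger one is meant. What is shaped like the small_module but red is not meant.

How it is judged:
By the outcome, as a careful person would: the job done as asked, in the order asked, and still so for the second after the job is handed in, with the robot touching nothing.
It also fails if it takes over 93 s, if anything falls off the work surface, if the arm or the gripper's body presses on something with over 40 N, if the wrist force passes 120 N, or if a joint passes its speed limit or range.

## Robot

A 6-joint arm with a two-finger parallel gripper is mounted at the origin on the work surface. World frame = base frame: x ahead of the robot, y to its left, z up, the work surface at z = 0. Lengths are in m, angles in rad, forces in N, time in s.
With the tool pointing down it reaches from about 0.425 to 0.95 m from the base axis. Payload 3.5 kg.
Tool frame: the origin (TCP) lies at the very end of the fingers, on their centre line; the grasp point (between the pads) lies 19 mm behind it; y points along the fingers, z is the direction in which the jaws open and shut, and the axes are right-handed (so a half turn about y gives the same grasp; the last joint's range is limited). The gripper opens to 85 mm and grips with 20 to 120 N. Pads are 22 mm wide; open, the fingers measure 114 mm over their backs; the gripper's body (76 mm by 85 mm) begins 54 mm behind the grasp point. The pads swing forward as they close: fully open they stand 13 mm farther back than shut.
Start: joints at [0.989, 0.286, 1.577, -0, 1.279, -0.15], TCP at [0.282, 0.613, 0.231] pointing down, gripper open.
Joint ranges: [-2.77, 2.77], [-0.9, 2.22], [0.21, 2.48], [-1.53, 4.67], [0.24, 2.81], [-2.84, 2.84]. Speed limits (rad/s): [2.79, 2.79, 3.14, 3.14, 3.14, 3.14].

## Interface

Orientations are given as a unit quaternion [x, y, z, w].
In Python, from plant import ctrl, cams gives the robot as it stands.
- The arm moves only by the tool play_rows, never from a script. Its argument "steps" is a list of rows, each an object of numbers: "claw": the finger opening in cm, from 0 to 8.54; "tx", "ty", "tz": the shift along the tool's x, y, z in cm; "ax", "ay", "az": the turn, a rotation vector about the tool's x, y, z in degrees. A call has 1 to 12 rows; each row is the pose to reach, as a shift and turn from the pose commanded when the call began, along the tool's axes at that moment; what a row does not reach only later rows make up. A row lasts 1/12 s, in which the tool goes at most 41.7 mm and 7.16 degrees, less where a joint would pass 70% of its speed; a pose out of reach is approached as far as the arm can. A call with a gripper value outside its range is refused whole. The fingers move at their own pace and stop on an object; "grip_force" is the grip in N (left out, the last holds). Time passes only in rows, so rows that repeat a pose let the fingers close. It gives the time, the measured TCP pose, the force and the opening at its end, in the units of the state.
- ctrl.get_state(): the state, without advancing time (a new reading comes with each control period).
- cams.read_camera(name): name is "side" or "top" or "wrist"; returns (picture, depth): 400x640x3 uint8, blue, green, red; 400x640 float32, m along the optical axis (not along the pixel's ray), 0 where there is no reading.
- cams.camera_model(name): a dict with "intrinsics" (3x3 intrinsics, pixels), "distortion" ([k1, k2, p1, p2, k3] as OpenCV has them; the pictures are not rectified), "rvec" (rotation vector, rad) and "tvec" (3), from world to camera coordinates, as OpenCV has them; the wrist camera has in their place "tool_from_camera" (4x4, takes a point from camera to tool coordinates, whose origin is the TCP and whose axes are the tool frame's). Camera axes: x right, y down, z forward; pixel columns grow to the right and rows downward; lengths in m; the calibration is good to about 2 mm. A picture is of the moment at which its call begins: read the wrist's pose just before it. camera_model takes no time and is no camera call.
- ctrl.sign_off(): hands the job in, once; it reports no verdict.
The state is a dict: "time": time; "qpos": joint angles; "dq": joint speeds; "joint_efforts": joint torques, N m; "eef_pos": TCP position; "tcp_rot": TCP orientation; "contact_force": force on the tool from outside, world axes, zero at the start; "wrist_torque": the same for the moment, N m; "opening": opening from 0.0 (shut) to 1.0 (fully open).
Only numpy, scipy, OpenCV 4.12 (cv2) and the standard library are available. Lean on these libraries where they do the work, as an engineer would, in place of code of your own. Each camera call takes 0.05 s, during which the arm holds its last target.

## Working session

There is one attempt and no reset: what is moved stays moved. The work goes in short steps, Python scripts to look and compute and a tool call to move; the robot and the scene stay as the last step left them, time stands still between calls to the robot, and variables do not carry over. Pictures are saved under pics/ and viewed, and the job is handed in when it is done.

Besides the shell and the picture viewer there is one more tool, called after ">>>" by a JSON object that holds its "op" and its "data". play_rows: Moves the arm, as the interface text tells. Its arguments: {"type":"object","properties":{"steps":{"type":"array","items":{"type":"object","properties":{"claw":{"type":"number"},"tx":{"type":"number"},"ty":{"type":"number"},"tz":{"type":"number"},"ax":{"type":"number"},"ay":{"type":"number"},"az":{"type":"number"}}}},"grip_force":{"type":"number"}},"required":["steps"]}

```bash
ls; mkdir -p pics; python3 - <<'E'
from plant import ctrl,cams
import cv2,numpy as np
s=ctrl.get_state();print(s)
for n in("top","side"):
    p,d=cams.read_camera(n);cv2.imwrite(f"pics/{n}0.png",p);np.save(f"pics/{n}0.npy",d);print(n,cams.camera_model(n))
print(cams.camera_model("wrist"))
E
```

```text
pics
{'time': 0.0, 'qpos': array([ 9.88982957e-01,  2.87214255e-01,  1.57820691e+00, -4.70795228e-05,
        1.27859509e+00, -1.50019675e-01]), 'dq': array([-5.93814695e-04,  1.09544080e-03,  1.53404886e-04, -7.08473188e-04,
        1.34489826e-04, -7.21591668e-05]), 'joint_efforts': array([-1.15980779e-04, -4.05969644e+01, -2.92630613e+01, -1.65320612e-04,
        5.71869925e-03, -5.66569810e-06]), 'eef_pos': array([0.28211057, 0.61248148, 0.22989859]), 'tcp_rot': array([ 0.69149743, -0.15176582,  0.15118239, -0.68988573]), 'contact_force': array([-0.45718262,  0.33694317, -0.75659129]), 'wrist_torque': array([-0.01341635,  0.03072084, -0.04099934]), 'opening': 0.9973630508540434}
top {'intrinsics': array([[437.68191925,   0.        , 321.4066417 ],
       [  0.        , 437.68191925, 191.96589371],
       [  0.        ,   0.        ,   1.        ]]), 'distortion': array([-0.11803172,  0.        ,  0.        ,  0.        ,  0.        ]), 'rvec': array([ 2.13786246, -2.20133046,  0.15930168]), 'tvec': array([-0.0109964 ,  0.56496828,  1.05896745])}
side {'intrinsics': array([[392.70
[... 260 characters left out ...]
60231603,  0.30557935]), 'tvec': array([-0.50020068,  0.22679372,  0.88617298])}
{'intrinsics': array([[338.41169853,   0.        , 312.79525208],
       [  0.        , 338.41169853, 198.75322739],
       [  0.        ,   0.        ,   1.        ]]), 'distortion': array([-0.01703424,  0.        ,  0.        ,  0.        ,  0.        ]), 'tool_from_camera': array([[-1.99916553e-04,  9.53145085e-01,  3.02513481e-01,
        -7.78194997e-02],
       [ 6.54416841e-04, -3.02513298e-01,  9.53144940e-01,
        -1.42806928e-01],
       [ 9.99999766e-01,  3.88519367e-04, -5.63276780e-04,
         1.07360913e-03],
       [ 0.00000000e+00,  0.00000000e+00,  0.00000000e+00,
         1.00000000e+00]])}
```

View pics/top0.png

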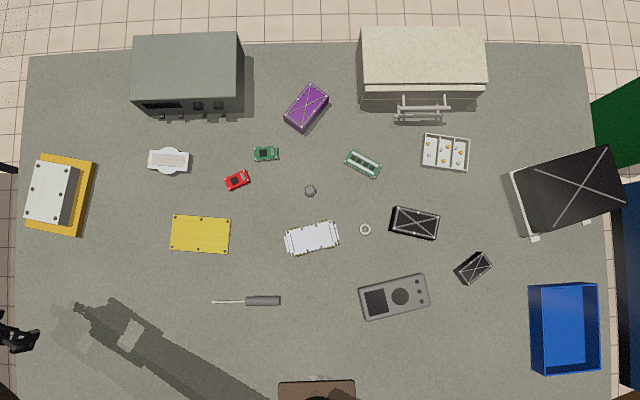

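View pics/side0.png

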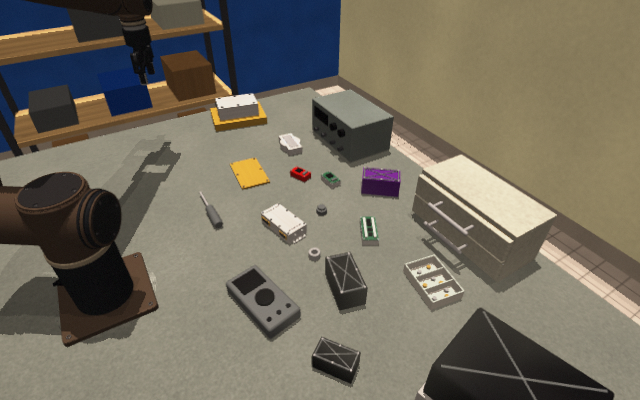

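```bash
cat > h.py <<'E'
import cv2,numpy as np
from scipy.spatial.transform import Rotation as R
from plant import ctrl,cams
def pose(n,s=None):
    m=cams.camera_model(n)
    if n=="wrist":
        T=np.eye(4);T[:3,:3]=R.from_quat(s["tcp_rot"]).as_matrix();T[:3,3]=s["eef_pos"]
        return m,T@m["tool_from_camera"]
    r=cv2.Rodrigues(m["rvec"])[0];T=np.eye(4);T[:3,:3]=r.T;T[:3,3]=-r.T@m["tvec"];return m,T
def rays(m,uv):
    u=cv2.undistortPoints(np.float64(uv).reshape(-1,1,2),m["intrinsics"],m["distortion"])[:,0]
    return np.c_[u,np.ones(len(u))]
def onplane(m,T,uv,z):
    r=rays(m,uv)@T[:3,:3].T;o=T[:3,3];return o+r*((z-o[2])/r[:,2])[:,None]
def cloud(m,T,d):
    h,w=d.shape;uv=np.stack(np.meshgrid(np.arange(w),np.arange(h)),-1).reshape(-1,2)
    P=rays(m,uv)*d.reshape(-1,1);P=P@T[:3,:3].T+T[:3,3];P[d.ravel()==0]=np.nan
    return P.reshape(h,w,3)
def rect(P):
    (c,(a,b),ang)=cv2.minAreaRect(np.float32(P[:,:2]*1000))
    if a<b:a,b=b,a;ang+=90
    ang=(ang+90)%180-90
    return np.round([c[0],c[1]],1),round(a,1),round(b,1),round(ang,1) # mm, long-axis angle in world deg
def shift(s,target):
    """tool-frame cm shift from current TCP to target"""
    return np.round(R.from_quat(s["tcp_rot"]).inv().apply(np.array(target)-s["eef_pos"])*100,2)
E
python3 - <<'E'
from h import *
m,T=pose("top");p=cv2.imread("pics/top0.png");P=cloud(m,T,np.load("pics/top0.npy"))
z=P[...,2]
rois={"plate":(160,205,240,262),"housing":(275,210,350,265),"large":(335,140,390,185),"small":(247,140,285,167),"red":(222,165,255,195),"purple":(275,75,335,140),"blackA":(382,198,446,246),"blackB":(447,245,500,290),"huge":(495,140,630,240),"sensor":(140,142,195,180),"cap":(300,180,320,200),"collar":(355,220,375,240),"tray":(415,127,475,175)}
for k,(a,b,c,e) in rois.items():
    zz=z[b:e,a:c];pt=P[b:e,a:c]
    print(k,"bench",np.round(np.nanpercentile(zz,[10,50,95,99])*1000,1))
    t=.004 if k=="plate" else .012
    M=(zz>t).astype(np.uint8)
    n,l,st,_=cv2.connectedComponentsWithStats(M)
    i=1+np.argmax(st[1:,4]);q=pt[l==i]
    top=q[q[:,2]>np.nanpercentile(q[:,2],90)-.006]
    print("   all",rect(q),"top",rect(top),len(top),"ztop",np.round(np.median(top[:,2])*1000,1))
E
```

```text
plate bench [-1.8  2.9 10.5 12.2]
   all (array([469.2, 284.8]), 157.2, 93.6, 83.3) top (array([469.3, 285.5]), 155.8, 93.6, 83.3) 1971 ztop 8.1
housing bench [-1.9  1.7 36.1 38.1]
   all (array([452.8,   0.5]), 130.2, 70.1, -78.1) top (array([453. ,   1.3]), 120.0, 61.9, -77.8) 1167 ztop 34.4
large bench [-2.4  0.9 23.3 25.7]
   all (array([ 638.2, -135.4]), 92.8, 40.4, 59.7) top (array([ 637.9, -135.6]), 91.0, 39.4, 58.7) 445 ztop 21.9
small bench [-2.5  1.1 23.4 26.8]
   all (array([670.5, 113.7]), 60.8, 34.9, -86.6) top (array([670.4, 113.7]), 59.3, 33.2, -86.7) 246 ztop 21.3
red bench [-2.2  1.3 23.8 26.5]
   all (array([603.9, 188.7]), 60.9, 33.4, -68.6) top (array([603.4, 188.9]), 59.4, 33.5, -67.5) 226 ztop 21.5
purple bench [-2.4  1.4 58.  59.8]
   all (array([783.3,   5.9]), 114.0, 64.0, -39.1) top (array([783.5,   6. ]), 114.0, 63.1, -38.9) 1036 ztop 56.3
blackA bench [-1.6  2.6 58.9 60.8]
   all (array([ 480.9, -256.4]), 112.7, 63.3, 75.0) top (array([ 481.1, -256.8]), 112.0, 62.8, 74.8) 1088 ztop 56.6
blackB bench [-1.7  1.7 43.3 45.1]
   all (array([ 361.3, -404. ]), 84.5, 49.1, -55.4) top (array([ 361.6, -404.8]), 83.9, 48.5, -54.2) 577 ztop 41.7
huge bench [-541.1   63.7  152.6  154.2]
   all (array([ 548.7, -635.8]), 238.9, 170.0, -74.8) top (array([ 547.9, -638.7]), 233.4, 159.4, -75.5) 5521 ztop 150.4
sensor bench [-2.2  3.2 28.4 30. ]
   all (array([658.7, 365.1]), 111.4, 71.8, 85.0) top (array([657.9, 363.3]), 107.6, 70.6, 85.0) 841 ztop 26.2
cap bench [-2.2  1.3 23.8 25.3]
   all (array([573.9,   2.1]), 28.8, 27.2, 55.3) top (array([572.8,   3.9]), 23.4, 20.4, -56.6) 58 ztop 22.7
collar bench [-1.7  1.  19.3 21.7]
   all (array([ 470.6, -134.2]), 27.9, 27.7, 87.7) top (array([ 470.6, -135.1]), 27.7, 26.2, -2.3) 70 ztop 18.4
tray bench [-1.5  2.6 27.1 30.6]
   all (array([ 661.9, -353.5]), 122.3, 87.2, 80.4) top (array([ 662. , -353.5]), 122.3, 87.1, 80.4) 301 ztop 27.0
```

```bash
python3 - <<'E'
import cv2
p=cv2.imread("pics/top0.png")
cv2.imwrite("pics/crop0.png",cv2.resize(p[70:290,160:510],None,fx=2.28,fy=2.28,interpolation=cv2.INTER_CUBIC))
E
```

```text
(no output)
```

View pics/crop0.png

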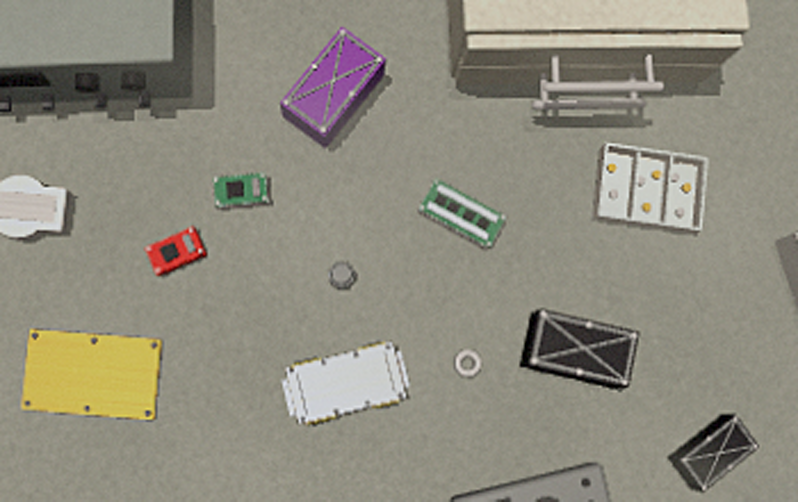

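```bash
cat >> h.py <<'E'
def blob(M,near=None):
    n,l,st,c=cv2.connectedComponentsWithStats(M.astype(np.uint8))
    i=1+(np.argmax(st[1:,4]) if near is None else np.argmin(np.linalg.norm(c[1:]-near,axis=1)+1e3*(st[1:,4]<60)))
    return (l==i).astype(np.uint8)
def maskrect(m,T,M,z):
    c=max(cv2.findContours(M,cv2.RETR_EXTERNAL,cv2.CHAIN_APPROX_NONE)[0],key=cv2.contourArea)[:,0]
    P=onplane(m,T,c,z)
    # moments in the plane: centroid and long axis
    Q=(P[:,:2]*1e5).astype(np.float32).reshape(-1,1,2);mo=cv2.moments(Q)
    cen=np.array([mo["m10"],mo["m01"]])/mo["m00"]/100
    ang=.5*np.degrees(np.arctan2(2*mo["mu11"],mo["mu20"]-mo["mu02"]))
    return rect(P),np.round(cen,1),round(ang,1)
E
python3 - <<'E'
from h import *
m,T=pose("top");p=cv2.imread("pics/top0.png");hsv=cv2.cvtColor(p,cv2.COLOR_BGR2HSV)
d=np.load("pics/top0.npy");P=cloud(m,T,d)
def roi(M,b):
    o=np.zeros_like(M);o[b[1]:b[3],b[0]:b[2]]=M[b[1]:b[3],b[0]:b[2]];return o
H,S,V=cv2.split(hsv)
pl=blob(roi((H>15)&(H<40)&(S>120),(160,205,240,262)));pl=cv2.morphologyEx(pl,cv2.MORPH_CLOSE,np.ones((5,5)))
print("plate",maskrect(m,T,pl,.008))
g=roi((H>50)&(H<95)&(S>60),(335,140,390,185));g=cv2.morphologyEx(blob(cv2.morphologyEx(g.astype(np.uint8),cv2.MORPH_CLOSE,np.ones((5,5)))),cv2.MORPH_CLOSE,np.ones((7,7)));print("large",maskrect(m,T,g,.02))
g=roi((H>50)&(H<95)&(S>60),(247,140,285,167));g=blob(cv2.morphologyEx(g.astype(np.uint8),cv2.MORPH_CLOSE,np.ones((7,7))));print("small",maskrect(m,T,g,.02))
g=roi(P[...,2]>.024,(275,210,350,265));g=blob(g);print("housing",maskrect(m,T,g,.034))
g=roi(P[...,2]>.05,(382,198,446,246));g=blob(g);print("cover",maskrect(m,T,g,.056))
s=ctrl.get_state();print(R.from_quat(s["tcp_rot"]).as_matrix().round(3))
E
```

```text
plate ((array([469.5, 284.6]), 150.5, 89.8, 83.9), array([469.5, 284.5]), np.float64(83.5))
large ((array([ 638.2, -135.2]), 88.3, 38.7, 59.4), array([ 638.4, -135.1]), np.float64(59.0))
small ((array([671.8, 113.5]), 56.9, 32.5, -87.1), array([671.5, 112.7]), np.float64(-89.8))
housing ((array([452.6,   0.9]), 129.3, 67.8, -76.9), array([452.7,   1.3]), np.float64(-77.3))
cover ((array([ 480.8, -256.2]), 113.4, 63.0, 74.8), array([ 480.7, -256.6]), np.float64(74.5))
[[ 0.908 -0.001  0.418]
 [-0.418 -0.002  0.908]
 [-0.    -1.    -0.002]]
```

>>> {"op": "play_rows", "data": {"steps": [{"tx": 41.1,"ty": 5,"tz": -48.4,"ay": 52.8,"claw": 8.54},{"tx": 41.1,"ty": 5,"tz": -48.4,"ay": 52.8},{"tx": 41.1,"ty": 5,"tz": -48.4,"ay": 52.8},{"tx": 41.1,"ty": 5,"tz": -48.4,"ay": 52.8},{"tx": 41.1,"ty": 5,"tz": -48.4,"ay": 52.8},{"tx": 41.1,"ty": 5,"tz": -48.4,"ay": 52.8},{"tx": 41.1,"ty": 5,"tz": -48.4,"ay": 52.8},{"tx": 41.1,"ty": 5,"tz": -48.4,"ay": 52.8},{"tx": 41.1,"ty": 5,"tz": -48.4,"ay": 52.8},{"tx": 41.1,"ty": 5,"tz": -48.4,"ay": 52.8},{"tx": 41.1,"ty": 5,"tz": -48.4,"ay": 52.8},{"tx": 41.1,"ty": 5,"tz": -48.4,"ay": 52.8}]}}

```text
invalid input at $.steps[0]: expected keys claw, tx, ty, tz, ax, ay, az
```

```bash
cat >> h.py <<'E'
def go(x,y,z,jaw):
    """print shift (cm) and turn (rotvec deg) in tool axes to a straight-down pose with jaw direction angle (world deg)"""
    s=ctrl.get_state();A=R.from_quat(s["tcp_rot"])
    c,n=np.cos(np.radians(jaw)),np.sin(np.radians(jaw))
    Z=np.array([c,n,0]);Y=np.array([0,0,-1.]);X=np.cross(Y,Z)
    B=R.from_matrix(np.c_[X,Y,Z]);t=np.array([x,y,z])/1000
    print("t",round(s["time"],2),"at",(s["eef_pos"]*1000).round(1),"jaw",np.degrees(np.arctan2(*A.as_matrix()[1::-1,2])).round(2),"F",s["contact_force"].round(1),"op",round(s["opening"]*85.4,1))
    print("shift cm",shift(s,t),"turn deg",np.degrees((A.inv()*B).as_rotvec()).round(2))
E
python3 - <<'E'
from h import *
go(453,1,180,12.5)
E
```

```text
t 0.1 at [282.1 612.6 230.1] jaw 65.26 F [0.5 0.  0.1] op 85.1
shift cm [ 41.11   5.1  -48.38] turn deg [1.200e-01 5.276e+01 4.000e-02]
```

>>> {"op": "play_rows", "data": {"steps": [{"claw": 8.54,"tx": 41.1,"ty": 5,"tz": -48.4,"ax": 0,"ay": 52.8,"az": 0},{"claw": 8.54,"tx": 41.1,"ty": 5,"tz": -48.4,"ax": 0,"ay": 52.8,"az": 0},{"claw": 8.54,"tx": 41.1,"ty": 5,"tz": -48.4,"ax": 0,"ay": 52.8,"az": 0},{"claw": 8.54,"tx": 41.1,"ty": 5,"tz": -48.4,"ax": 0,"ay": 52.8,"az": 0},{"claw": 8.54,"tx": 41.1,"ty": 5,"tz": -48.4,"ax": 0,"ay": 52.8,"az": 0},{"claw": 8.54,"tx": 41.1,"ty": 5,"tz": -48.4,"ax": 0,"ay": 52.8,"az": 0},{"claw": 8.54,"tx": 41.1,"ty": 5,"tz": -48.4,"ax": 0,"ay": 52.8,"az": 0},{"claw": 8.54,"tx": 41.1,"ty": 5,"tz": -48.4,"ax": 0,"ay": 52.8,"az": 0},{"claw": 8.54,"tx": 41.1,"ty": 5,"tz": -48.4,"ax": 0,"ay": 52.8,"az": 0},{"claw": 8.54,"tx": 41.1,"ty": 5,"tz": -48.4,"ax": 0,"ay": 52.8,"az": 0},{"claw": 8.54,"tx": 41.1,"ty": 5,"tz": -48.4,"ax": 0,"ay": 52.8,"az": 0},{"claw": 8.54,"tx": 41.1,"ty": 5,"tz": -48.4,"ax": 0,"ay": 52.8,"az": 0}]}}

```text
time: 1.1
eef_pos: [0.4162, 0.1311, 0.1917]
tcp_rot: [-0.551, 0.443, -0.443, 0.551]
contact_force: [1.2, 1.2, -1.0]
opening: 1.002
```

```bash
python3 - <<'E'
from h import *
go(453,1,180,12.5)
E
```

```text
t 1.1 at [416.2 131.1 191.7] jaw 12.48 F [ 1.2  1.2 -1. ] op 85.5
shift cm [13.5   1.17  0.79] turn deg [-0.   -0.02 -0.  ]
```

>>> {"op": "play_rows", "data": {"steps": [{"claw": 8.54,"tx": 4.0,"ty": 0.4,"tz": 0.2,"ax": 0,"ay": 0,"az": 0},{"claw": 8.54,"tx": 8.0,"ty": 0.8,"tz": 0.5,"ax": 0,"ay": 0,"az": 0},{"claw": 8.54,"tx": 11.5,"ty": 1.0,"tz": 0.7,"ax": 0,"ay": 0,"az": 0},{"claw": 8.54,"tx": 13.5,"ty": 1.2,"tz": 0.8,"ax": 0,"ay": 0,"az": 0},{"claw": 8.54,"tx": 13.5,"ty": 1.2,"tz": 0.8,"ax": 0,"ay": 0,"az": 0},{"claw": 8.54,"tx": 13.5,"ty": 1.2,"tz": 0.8,"ax": 0,"ay": 0,"az": 0}]}}

```text
time: 1.6
eef_pos: [0.4531, 0.0022, 0.1795]
tcp_rot: [0.551, -0.444, 0.443, -0.551]
contact_force: [-0.6, -1.0, -0.6]
opening: 0.995
```

```bash
cat >> h.py <<'E'
def wrist(name):
    s=ctrl.get_state();p,d=cams.read_camera("wrist");cv2.imwrite(f"pics/{name}.png",p);np.save(f"pics/{name}.npy",d)
    m,T=pose("wrist",s);return p,d,m,T,cloud(m,T,d)
def seg(P,lo,hi,near,rad=.1):
    """component of depth points lo<z<hi nearest the xy (m)"""
    M=(P[...,2]>lo)&(P[...,2]<hi)&(np.hypot(P[...,0]-near[0],P[...,1]-near[1])<rad)
    return blob(cv2.morphologyEx(M.astype(np.uint8),cv2.MORPH_OPEN,np.ones((3,3))))
E
python3 - <<'E'
from h import *
p,d,m,T,P=wrist("w1")
M=seg(P,.027,.045,(.453,.001));ys,xs=np.nonzero(M);print(xs.min(),xs.max(),ys.min(),ys.max(),np.nanmedian(P[M>0][:,2]))
print(maskrect(m,T,M,.034))
go(453,1,20,12.5)
E
```

```text
276 349 114 245 0.0341861761008842
((array([452.7,   3.3]), 119.1, 61.7, -77.7), array([452.7,   3.4]), np.float64(-77.7))
t 1.65 at [452.9   3.1 179.6] jaw 12.41 F [-1.   0.4 -0.1] op 85.2
shift cm [ 0.22 15.96 -0.02] turn deg [ 0.06 -0.09 -0.06]
```

View pics/w1.png

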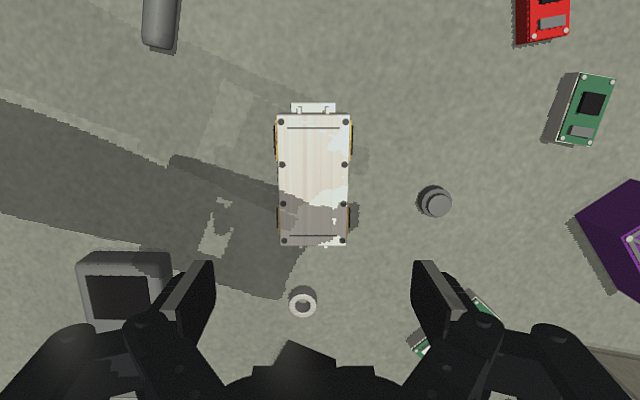

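>>> {"op": "play_rows", "data": {"steps": [{"claw": 8.54,"tx": 0,"ty": 4,"tz": 0,"ax": 0,"ay": 0,"az": 0},{"claw": 8.54,"tx": 0,"ty": 8,"tz": 0,"ax": 0,"ay": 0,"az": 0},{"claw": 8.54,"tx": 0,"ty": 12,"tz": 0,"ax": 0,"ay": 0,"az": 0},{"claw": 8.54,"tx": 0,"ty": 15,"tz": 0,"ax": 0,"ay": 0,"az": 0},{"claw": 8.54,"tx": 0,"ty": 16.5,"tz": 0,"ax": 0,"ay": 0,"az": 0},{"claw": 8.54,"tx": 0,"ty": 17.5,"tz": 0,"ax": 0,"ay": 0,"az": 0},{"claw": 8.54,"tx": 0,"ty": 17.5,"tz": 0,"ax": 0,"ay": 0,"az": 0},{"claw": 5.5,"tx": 0,"ty": 17.5,"tz": 0,"ax": 0,"ay": 0,"az": 0},{"claw": 5.5,"tx": 0,"ty": 17.5,"tz": 0,"ax": 0,"ay": 0,"az": 0},{"claw": 5.5,"tx": 0,"ty": 17.5,"tz": 0,"ax": 0,"ay": 0,"az": 0},{"claw": 5.5,"tx": 0,"ty": 17.5,"tz": 0,"ax": 0,"ay": 0,"az": 0},{"claw": 5.5,"tx": 0,"ty": 17.5,"tz": 0,"ax": 0,"ay": 0,"az": 0}], "grip_force": 50}}

```text
time: 2.65
eef_pos: [0.4547, 0.0029, 0.0069]
tcp_rot: [-0.551, 0.442, -0.443, 0.552]
contact_force: [-0.7, 1.3, 7.0]
opening: 0.718
```

>>> {"op": "play_rows", "data": {"steps": [{"claw": 5.5,"tx": 0,"ty": 0,"tz": 0,"ax": 0,"ay": 0,"az": 0},{"claw": 5.5,"tx": 0,"ty": -1,"tz": 0,"ax": 0,"ay": 0,"az": 0},{"claw": 5.5,"tx": 0,"ty": -3,"tz": 0,"ax": 0,"ay": 0,"az": 0},{"claw": 5.5,"tx": 0,"ty": -6,"tz": 0,"ax": 0,"ay": 0,"az": 0},{"claw": 5.5,"tx": 0,"ty": -8,"tz": 0,"ax": 0,"ay": 0,"az": 0},{"claw": 5.5,"tx": 0,"ty": -8.5,"tz": 0,"ax": 0,"ay": 0,"az": 0},{"claw": 5.5,"tx": 0,"ty": -8.5,"tz": 0,"ax": 0,"ay": 0,"az": 0}]}}

```text
time: 3.23
eef_pos: [0.4546, 0.0025, 0.0919]
tcp_rot: [-0.551, 0.441, -0.444, 0.552]
contact_force: [-0.0, 0.0, -4.1]
opening: 0.712
```

```bash
python3 - <<'E'
from h import *
go(469.5,284.5,90,-6.3)
p,d,m,T,P=wrist("w2")
cv2.imwrite("pics/s2.png",cams.read_camera("side")[0])
E
```

```text
t 3.23 at [454.6   2.5  91.9] jaw 12.45 F [-0.   0.  -4.1] op 60.8
shift cm [-27.21   0.17   7.53] turn deg [-0.27 18.75  0.08]
```

View pics/w2.png

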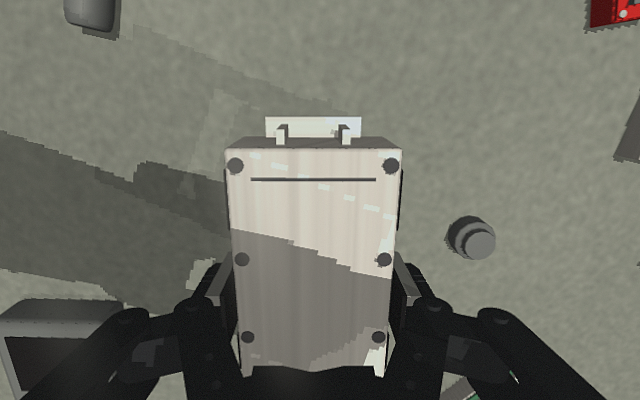

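View pics/s2.png

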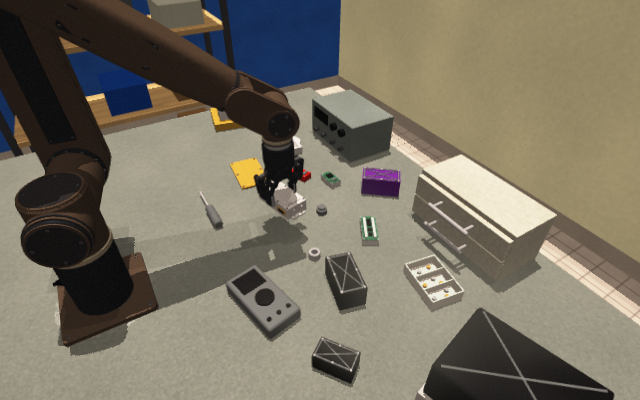

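```bash
cat >> h.py <<'E'
def toolcloud(m,d):
    return cloud(m,m["tool_from_camera"],d)
def plane(Q):
    c=np.median(Q,0);A=np.c_[Q[:,0],Q[:,2],np.ones(len(Q))];k=np.linalg.lstsq(A,Q[:,1],rcond=None)[0];return k # y=k0 x+k1 z+k2
E
python3 - <<'E'
from h import *
m=cams.camera_model("wrist");d=np.load("pics/w2.npy");Q=toolcloud(m,d)
q=Q[160:340,255:375].reshape(-1,3);print("tilt deg",np.degrees(np.arctan(plane(q)[:2])).round(2),"y top mm",(np.median(q,0)*1000).round(1))
# far edge along columns
yt=np.median(q[:,1])
for c in(250,280,313,345,375):
    col=Q[:,c];r=np.nonzero(abs(col[:,1]-yt)<.006)[0];r=r[r>100];print(c,r.min(),(col[r.min()]*1000).round(1))
for r in(170,190,210):
    row=Q[r];c=np.nonzero(abs(row[:,1]-yt)<.006)[0];print(r,c.min(),c.max(),(row[c.min()]*1000).round(1),(row[c.max()]*1000).round(1))
E
```

```text
** On entry to DLASCL parameter number  4 had an illegal value
 ** On entry to DLASCL parameter number  4 had an illegal valueTraceback (most recent call last):
  File "<stdin>", line 3, in <module>
  File "h.py", line 57, in plane
    c=np.median(Q,0);A=np.c_[Q[:,0],Q[:,2],np.ones(len(Q))];k=np.linalg.lstsq(A,Q[:,1],rcond=None)[0];return k # y=k0 x+k1 z+k2
                                                              ~~~~~~~~~~~~~~~^^^^^^^^^^^^^^^^^^^^^
    x, resids, rank, s = _umath_linalg.lstsq(a, b, rcond,
                         ~~~~~~~~~~~~~~~~~~~^^^^^^^^^^^^^
                                             signature=signature)
                                             ^^^^^^^^^^^^^^^^^^^^
    raise LinAlgError("SVD did not converge in Linear Least Squares")
numpy.linalg.LinAlgError: SVD did not converge in Linear Least Squares
```

```bash
sed -i 's/^    c=np.median(Q,0);A=/    Q=Q[~np.isnan(Q[:,1])];A=/' h.py
python3 - <<'E'
from h import *
m=cams.camera_model("wrist");d=np.load("pics/w2.npy");Q=toolcloud(m,d)
print((d[150:350]==0).mean())
q=Q[160:330,255:370].reshape(-1,3);q=q[~np.isnan(q[:,1])];print(len(q),"tilt deg",np.degrees(np.arctan(plane(q)[:2])).round(2),"y top mm",(np.median(q,0)*1000).round(1))
yt=np.median(q[:,1])
for c in(250,280,313,345,375):
    col=Q[:,c];r=np.nonzero(abs(col[:,1]-yt)<.006)[0];r=r[r>100];print(c,r.min(),(col[r.min()]*1000).round(1))
for r in(170,190,210):
    row=Q[r];c=np.nonzero(abs(row[:,1]-yt)<.006)[0];print(r,c.min(),c.max(),(row[c.min()]*1000).round(1),(row[c.max()]*1000).round(1))
E
```

```text
0.0040625
19468 tilt deg [0.05 0.02] y top mm [-23.8 -27.3  -0. ]
250 146 [-60.1 -23.7 -21.9]
280 145 [-60.2 -21.9 -11.5]
313 145 [-60.2 -22.    0.3]
345 146 [-60.1 -23.6  11.6]
375 146 [-60.2 -24.1  22.1]
170 225 400 [-52.2 -26.7 -30.6] [-52.2 -26.9  30.8]
190 227 398 [-44.8 -26.6 -30.5] [-44.9 -26.8  30.7]
210 229 397 [-37.3 -26.7 -30.3] [-37.3 -26.7  30.9]
```

>>> {"op": "play_rows", "data": {"steps": [{"claw": 5.5,"tx": -1.5,"ty": 0,"tz": 0.4,"ax": 0,"ay": 1,"az": 0},{"claw": 5.5,"tx": -4.5,"ty": 0,"tz": 1.2,"ax": 0,"ay": 3,"az": 0},{"claw": 5.5,"tx": -8,"ty": 0,"tz": 2.2,"ax": 0,"ay": 5.5,"az": 0},{"claw": 5.5,"tx": -11.5,"ty": 0,"tz": 3.2,"ax": 0,"ay": 8,"az": 0},{"claw": 5.5,"tx": -15,"ty": 0,"tz": 4.2,"ax": -0.1,"ay": 10.5,"az": 0},{"claw": 5.5,"tx": -18.5,"ty": 0,"tz": 5.1,"ax": -0.2,"ay": 13,"az": 0},{"claw": 5.5,"tx": -22,"ty": 0,"tz": 6.1,"ax": -0.2,"ay": 15.5,"az": 0},{"claw": 5.5,"tx": -25,"ty": 0,"tz": 6.9,"ax": -0.2,"ay": 17.5,"az": 0},{"claw": 5.5,"tx": -26.7,"ty": 0.2,"tz": 7.4,"ax": -0.2,"ay": 18.5,"az": 0},{"claw": 5.5,"tx": -27.2,"ty": 1,"tz": 7.5,"ax": -0.2,"ay": 18.7,"az": 0},{"claw": 5.5,"tx": -27.2,"ty": 2,"tz": 7.5,"ax": -0.2,"ay": 18.7,"az": 0},{"claw": 5.5,"tx": -27.2,"ty": 2.2,"tz": 7.5,"ax": -0.2,"ay": 18.7,"az": 0}]}}

```text
time: 4.33
eef_pos: [0.4651, 0.2831, 0.0638]
tcp_rot: [-0.476, 0.528, -0.525, 0.469]
contact_force: [-0.2, -0.9, -3.9]
opening: 0.716
```

```bash
python3 - <<'E'
from h import *
go(469.5,284.5,16,-6.3)
p,d,m,T,P=wrist("w3")
t,dt=cams.read_camera("top");cv2.imwrite("pics/t3.png",t[180:300,120:320].repeat(3,0).repeat(3,1))
go(469.5,284.5,16,-6.3)
E
```

```text
t 4.33 at [465.1 283.1  63.8] jaw -6.2 F [-0.2 -0.9 -3.9] op 61.2
shift cm [-0.21  4.77  0.47] turn deg [0.59 0.1  0.27]
t 4.43 at [466.2 282.8  65.4] jaw -6.3 F [ 0.6  0.1 -4. ] op 61.0
shift cm [-0.22  4.94  0.35] turn deg [0.47 0.   0.19]
```

View pics/w3.png

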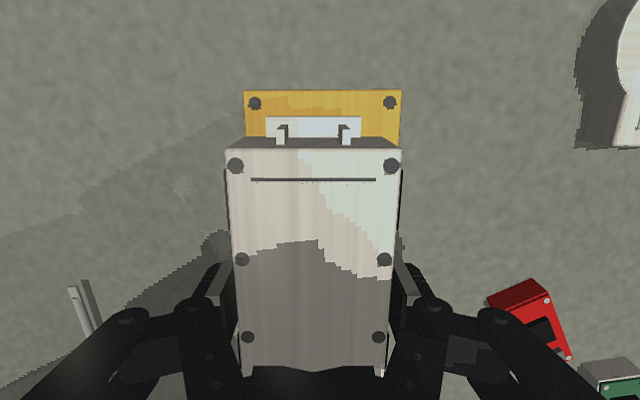

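View pics/t3.png

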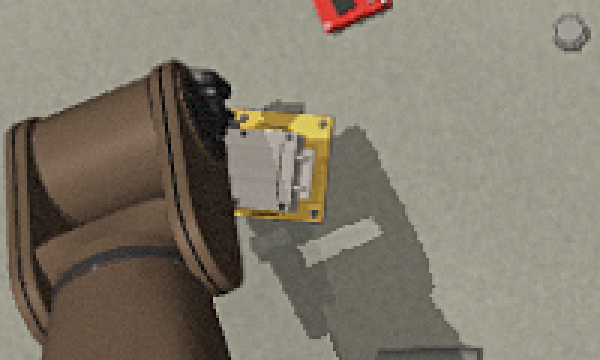

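```bash
python3 - <<'E'
from h import *
s=ctrl.get_state()
p=cv2.imread("pics/w3.png");H,S,V=cv2.split(cv2.cvtColor(p,cv2.COLOR_BGR2HSV))
M=blob((H>12)&(H<40)&(S>110));M[136:]=0
ys,xs=np.nonzero(M);print(xs.min(),xs.max(),ys.min())
s["eef_pos"]=np.array([.4657,.2830,.0646]) 
m,T=pose("wrist",s)
far=[(c,np.nonzero(M[:,c])[0].min()-.5) for c in range(262,385,8)]
L=[(np.nonzero(M[r])[0].min()-.5,r) for r in range(96,130,4)];Rr=[(np.nonzero(M[r])[0].max()+.5,r) for r in range(96,130,4)]
a=np.radians(83.6-90) # jaw axis u
u=np.array([np.cos(a),np.sin(a)]);v=np.array([-u[1],u[0]])
F=onplane(m,T,far,.008)[:,:2];l=onplane(m,T,L,.008)[:,:2];r=onplane(m,T,Rr,.008)[:,:2]
dF=np.polyfit(F@u,F@v,1);print("far edge dev deg from 83.6",np.degrees(np.arctan(dF[0])).round(2))
fc=np.mean(F@v)*1000;lc=np.mean(l@u)*1000;rc=np.mean(r@u)*1000
print("width",abs(lc-rc).round(1),"centre",(u*(lc+rc)/2+v*(fc-75)).round(1),"ang l,r",[np.degrees(np.arctan(np.polyfit(e@v,e@u,1)[0])).round(2) for e in(l,r)])
E
```

```text
243 401 89
far edge dev deg from 83.6 0.26
width 89.6 centre [470.6 286.8] ang l,r [np.float64(-0.55), np.float64(-0.35)]
```

>>> {"op": "play_rows", "data": {"steps": [{"claw": 5.5,"tx": -0.2,"ty": 0.5,"tz": 0.2,"ax": 0.2,"ay": -0.1,"az": 0.1},{"claw": 5.5,"tx": -0.4,"ty": 1.5,"tz": 0.4,"ax": 0.5,"ay": -0.2,"az": 0.2},{"claw": 5.5,"tx": -0.45,"ty": 2.5,"tz": 0.45,"ax": 0.5,"ay": -0.2,"az": 0.2},{"claw": 5.5,"tx": -0.45,"ty": 3.5,"tz": 0.45,"ax": 0.5,"ay": -0.2,"az": 0.2},{"claw": 5.5,"tx": -0.45,"ty": 3.7,"tz": 0.45,"ax": 0.5,"ay": -0.2,"az": 0.2},{"claw": 5.5,"tx": -0.45,"ty": 3.7,"tz": 0.45,"ax": 0.5,"ay": -0.2,"az": 0.2}]}}

```text
time: 4.93
eef_pos: [0.4716, 0.288, 0.0293]
tcp_rot: [0.472, -0.525, 0.526, -0.474]
contact_force: [0.4, -0.2, -3.0]
opening: 0.711
```

```bash
python3 - <<'E'
from h import *
go(470.6,286.8,15.5,-6.05)
E
```

```text
t 4.93 at [471.6 288.   29.3] jaw -6.05 F [ 0.4 -0.2 -3. ] op 60.7
shift cm [ 0.13  1.38 -0.09] turn deg [-0.12  0.   -0.07]
```

>>> {"op": "play_rows", "data": {"steps": [{"claw": 5.5,"tx": 0.1,"ty": 0.5,"tz": -0.1,"ax": -0.1,"ay": 0,"az": 0},{"claw": 5.5,"tx": 0.1,"ty": 0.8,"tz": -0.1,"ax": -0.1,"ay": 0,"az": 0},{"claw": 5.5,"tx": 0.1,"ty": 1.1,"tz": -0.1,"ax": -0.1,"ay": 0,"az": 0},{"claw": 5.5,"tx": 0.1,"ty": 1.3,"tz": -0.1,"ax": -0.1,"ay": 0,"az": 0},{"claw": 5.5,"tx": 0.1,"ty": 1.4,"tz": -0.1,"ax": -0.1,"ay": 0,"az": 0},{"claw": 5.5,"tx": 0.1,"ty": 1.4,"tz": -0.1,"ax": -0.1,"ay": 0,"az": 0}]}}

```text
time: 5.43
eef_pos: [0.4717, 0.2877, 0.0169]
tcp_rot: [0.471, -0.525, 0.526, -0.475]
contact_force: [-0.3, -0.7, -3.4]
opening: 0.721
```

```bash
python3 - <<'E'
from h import *
go(470.6,286.8,15.5,-6.05)
E
```

```text
t 5.43 at [471.7 287.7  16.9] jaw -6.04 F [-0.3 -0.7 -3.4] op 61.5
shift cm [ 0.1   0.14 -0.1 ] turn deg [-0.19  0.01 -0.16]
```

>>> {"op": "play_rows", "data": {"steps": [{"claw": 5.5,"tx": 0.1,"ty": 0.0,"tz": -0.1,"ax": -0.1,"ay": 0,"az": -0.1},{"claw": 5.5,"tx": 0.1,"ty": 0.0,"tz": -0.1,"ax": -0.1,"ay": 0,"az": -0.1},{"claw": 5.5,"tx": 0.1,"ty": 0.1,"tz": -0.1,"ax": -0.1,"ay": 0,"az": -0.1},{"claw": 5.5,"tx": 0.1,"ty": 0.2,"tz": -0.1,"ax": -0.1,"ay": 0,"az": -0.1},{"claw": 5.5,"tx": 0.1,"ty": 0.2,"tz": -0.1,"ax": -0.1,"ay": 0,"az": -0.1}]}}

```text
time: 5.85
eef_pos: [0.4708, 0.2869, 0.0151]
tcp_rot: [0.472, -0.525, 0.526, -0.474]
contact_force: [-1.0, 0.2, -3.1]
opening: 0.716
```

```bash
python3 - <<'E'
from h import *
go(470.6,286.8,15.5,-6.05)
p,d,m,T,P=wrist("w4")
go(470.6,286.8,15.5,-6.05)
H,S,V=cv2.split(cv2.cvtColor(p,cv2.COLOR_BGR2HSV))
M=blob((H>12)&(H<40)&(S>110));ys,xs=np.nonzero(M);print(xs.min(),xs.max(),ys.min(),ys.max())
E
```

```text
t 5.85 at [470.8 286.9  15.1] jaw -6.04 F [-1.   0.2 -3.1] op 61.1
shift cm [ 0.01 -0.04 -0.02] turn deg [-0.12  0.01 -0.07]
t 5.9 at [470.8 286.9  15.1] jaw -6.04 F [ 0.4  0.5 -3.3] op 61.1
shift cm [ 0.01 -0.04 -0.02] turn deg [-0.12  0.01 -0.07]
208 415 100 260
```

View pics/w4.png

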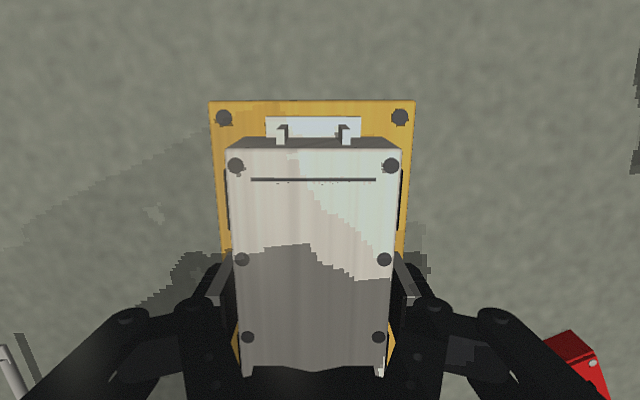

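```bash
cat > pc.py <<'E'
from h import *
def chk(name,yplate,s0=None):
    p=cv2.imread(f"pics/{name}.png");H,S,V=cv2.split(cv2.cvtColor(p,cv2.COLOR_BGR2HSV))
    M=blob((H>12)&(H<40)&(S>110));m=cams.camera_model("wrist");C=m["tool_from_camera"]
    def on(uv):
        r=rays(m,uv)@C[:3,:3].T;o=C[:3,3];return (o+r*((yplate-o[1])/r[:,1])[:,None])*1000
    y0=np.nonzero(M)[0].min()
    xs=np.nonzero(M.any(0))[0];a,b=xs.min()+20,xs.max()-20
    F=on([(c,np.nonzero(M[:,c])[0].min()-.5) for c in range(a,b,6)])
    rr=range(y0+8,y0+60,4)
    L=on([(np.nonzero(M[r])[0].min()-.5,r) for r in rr]);K=on([(np.nonzero(M[r])[0].max()+.5,r) for r in rr])
    print("plate in tool mm: x far",F[:,0].mean().round(2),"-> centre x",(F[:,0].mean()+75).round(2),"z edges",L[:,2].mean().round(2),K[:,2].mean().round(2),"mid",((L[:,2].mean()+K[:,2].mean())/2).round(2))
    print(" angle deg far dx/dz",np.degrees(np.polyfit(F[:,2],F[:,0],1)[0]).round(2)," sides dz/dx",[np.degrees(np.polyfit(e[:,0],e[:,2],1)[0]).round(2) for e in(L,K)])
E
python3 - <<'E'
from pc import *
chk("w4",.0072)
m=cams.camera_model("wrist");d=np.load("pics/w4.npy");Q=toolcloud(m,d)
q=Q[160:330,255:370].reshape(-1,3);q=q[~np.isnan(q[:,1])];print("tilt",np.degrees(np.arctan(plane(q)[:2])).round(2),np.median(q[:,1])*1e3)
q=Q[105:130,215:260].reshape(-1,3);q=q[~np.isnan(q[:,1])];print("plate tilt",np.degrees(np.arctan(plane(q)[:2])).round(2),np.median(q[:,1])*1e3)
E
```

```text
plate in tool mm: x far -74.98 -> centre x 0.02 z edges -45.21 43.93 mid -0.64
 angle deg far dx/dz -0.49  sides dz/dx [np.float64(0.36), np.float64(0.27)]
tilt [-0.01  0.03] -27.265439331856406
plate tilt [-0.12  0.85] 6.88189787306312
```

>>> {"op": "play_rows", "data": {"steps": [{"claw": 5.5,"tx": 0,"ty": 0,"tz": -0.06,"ax": 0,"ay": -0.4,"az": 0},{"claw": 5.5,"tx": 0,"ty": 0,"tz": -0.06,"ax": 0,"ay": -0.4,"az": 0},{"claw": 5.5,"tx": 0,"ty": 0.05,"tz": -0.06,"ax": 0,"ay": -0.4,"az": 0},{"claw": 5.5,"tx": 0,"ty": 0.1,"tz": -0.06,"ax": 0,"ay": -0.4,"az": 0},{"claw": 5.5,"tx": 0,"ty": 0.1,"tz": -0.06,"ax": 0,"ay": -0.4,"az": 0}]}}

```text
time: 6.32
eef_pos: [0.4701, 0.287, 0.0149]
tcp_rot: [0.474, -0.524, 0.524, -0.475]
contact_force: [-3.3, -1.3, 5.6]
opening: 0.715
```

>>> {"op": "play_rows", "data": {"steps": [{"claw": 6.5,"tx": 0,"ty": 0,"tz": 0,"ax": 0,"ay": 0,"az": 0},{"claw": 7,"tx": 0,"ty": 0,"tz": 0,"ax": 0,"ay": 0,"az": 0},{"claw": 8.5,"tx": 0,"ty": 0,"tz": 0,"ax": 0,"ay": 0,"az": 0},{"claw": 8.5,"tx": 0,"ty": 0,"tz": 0,"ax": 0,"ay": 0,"az": 0},{"claw": 8.5,"tx": 0,"ty": 0,"tz": 0,"ax": 0,"ay": 0,"az": 0},{"claw": 8.5,"tx": 0,"ty": -1,"tz": 0,"ax": 0,"ay": 0,"az": 0},{"claw": 8.5,"tx": 0,"ty": -4,"tz": 0,"ax": 0,"ay": 0,"az": 0},{"claw": 8.5,"tx": 0,"ty": -8,"tz": 0,"ax": 0,"ay": 0,"az": 0},{"claw": 8.5,"tx": 0,"ty": -12,"tz": 0,"ax": 0,"ay": 0,"az": 0},{"claw": 8.5,"tx": 0,"ty": -15,"tz": 0,"ax": 0,"ay": 0,"az": 0},{"claw": 8.5,"tx": 0,"ty": -15.5,"tz": 0,"ax": 0,"ay": 0,"az": 0},{"claw": 8.5,"tx": 0,"ty": -15.5,"tz": 0,"ax": 0,"ay": 0,"az": 0}]}}

```text
time: 7.32
eef_pos: [0.4718, 0.2876, 0.1734]
tcp_rot: [0.471, -0.523, 0.525, -0.478]
contact_force: [0.2, -0.7, -0.5]
opening: 0.994
```

```bash
python3 - <<'E'
from h import *
p,d,m,T,P=wrist("w5")
M=seg(P,.036,.05,(.4706,.2868));print("housing",maskrect(m,T,M,.042))
H,S,V=cv2.split(cv2.cvtColor(p,cv2.COLOR_BGR2HSV))
Y=blob((H>12)&(H<40)&(S>110));c=np.concatenate([k for k in cv2.findContours(Y,cv2.RETR_EXTERNAL,cv2.CHAIN_APPROX_NONE)[0]])[:,0]
print("plate",rect(onplane(m,T,c,.008)))
go(638.2,-135.2,180,-30.8)
E
```

```text
housing ((array([469.9, 287.7]), 119.8, 61.7, 84.3), array([469.9, 287.8]), np.float64(84.2))
plate (array([470.1, 287.4]), 148.7, 89.2, 84.1)
t 7.37 at [470.3 287.  170.5] jaw -5.64 F [ 0.2 -0.3 -0.8] op 85.0
shift cm [40.36 -0.96 20.86] turn deg [-0.22 25.16 -0.2 ]
```

View pics/w5.png

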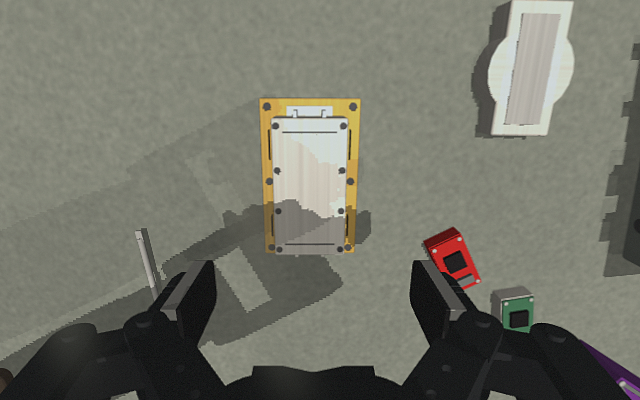

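>>> {"op": "play_rows", "data": {"steps": [{"claw": 8.5,"tx": 3,"ty": 0,"tz": 1.5,"ax": 0,"ay": 2,"az": 0},{"claw": 8.5,"tx": 6.5,"ty": 0,"tz": 3.4,"ax": 0,"ay": 4,"az": 0},{"claw": 8.5,"tx": 10,"ty": 0,"tz": 5.2,"ax": 0,"ay": 6.5,"az": 0},{"claw": 8.5,"tx": 13.7,"ty": 0,"tz": 7.1,"ax": 0,"ay": 9,"az": 0},{"claw": 8.5,"tx": 17.4,"ty": 0,"tz": 9,"ax": 0,"ay": 11.5,"az": 0},{"claw": 8.5,"tx": 21,"ty": 0,"tz": 10.9,"ax": 0,"ay": 14,"az": 0},{"claw": 8.5,"tx": 24.7,"ty": 0,"tz": 12.8,"ax": 0,"ay": 16.5,"az": 0},{"claw": 8.5,"tx": 28.4,"ty": 0,"tz": 14.7,"ax": 0,"ay": 19,"az": 0},{"claw": 8.5,"tx": 32.1,"ty": 0,"tz": 16.6,"ax": 0,"ay": 21,"az": 0},{"claw": 8.5,"tx": 35.8,"ty": 0,"tz": 18.5,"ax": 0,"ay": 23,"az": 0},{"claw": 8.5,"tx": 39,"ty": 0,"tz": 20.2,"ax": -0.2,"ay": 24.5,"az": -0.2},{"claw": 8.5,"tx": 40.4,"ty": 0,"tz": 20.9,"ax": -0.2,"ay": 25.2,"az": -0.2}]}}

```text
time: 8.37
eef_pos: [0.6377, -0.1399, 0.1658]
tcp_rot: [-0.35, 0.617, -0.615, 0.346]
contact_force: [-0.0, 0.2, -0.6]
opening: 0.996
```

>>> {"op": "play_rows", "data": {"steps": [{"claw": 8.5,"tx": 0,"ty": 0,"tz": 0,"ax": 0,"ay": 0,"az": 0},{"claw": 8.5,"tx": 0,"ty": 0,"tz": 0,"ax": 0,"ay": 0,"az": 0},{"claw": 8.5,"tx": 0,"ty": 0,"tz": 0,"ax": 0,"ay": 0,"az": 0}]}}

```text
time: 8.62
eef_pos: [0.6369, -0.1342, 0.1672]
tcp_rot: [-0.351, 0.616, -0.614, 0.348]
contact_force: [0.3, -0.2, 0.7]
opening: 0.995
```

```bash
python3 - <<'E'
from h import *
p,d,m,T,P=wrist("w6")
M=seg(P,.016,.03,(.638,-.135));print("large",maskrect(m,T,M,.020))
H,S,V=cv2.split(cv2.cvtColor(p,cv2.COLOR_BGR2HSV))
q=P[M>0];print(np.nanpercentile(q[:,2],[5,50,95]).round(4),rect(q))
go(638.2,-135.2,4,-30.8)
E
```

```text
large ((array([ 640.2, -132.7]), 91.1, 41.6, 59.3), array([ 640.1, -132.8]), np.float64(59.3))
[0.0185 0.021  0.0248] (array([ 640.1, -133. ]), 91.5, 42.0, 59.4)
t 8.67 at [ 637.1 -133.9  167.7] jaw -30.74 F [ 0.5 -0.1 -0. ] op 84.9
shift cm [ 0.02 16.37  0.23] turn deg [0.24 0.06 0.14]
```

View pics/w6.png

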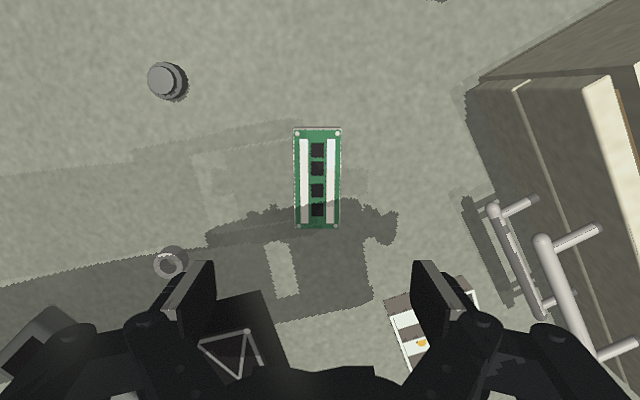

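```bash
python3 - <<'E'
from h import *
go(640.1,-132.8,2.5,-30.7)
E
```

```text
t 8.67 at [ 637.1 -133.9  167.7] jaw -30.74 F [ 0.5 -0.1 -0. ] op 84.9
shift cm [-0.29 16.52  0.27] turn deg [ 0.24 -0.04  0.14]
```

>>> {"op": "play_rows", "data": {"steps": [{"claw": 8.5,"tx": -0.1,"ty": 3.5,"tz": 0.1,"ax": 0.1,"ay": 0,"az": 0.1},{"claw": 8.5,"tx": -0.2,"ty": 7.5,"tz": 0.2,"ax": 0.2,"ay": 0,"az": 0.1},{"claw": 8.5,"tx": -0.3,"ty": 11.5,"tz": 0.3,"ax": 0.2,"ay": 0,"az": 0.1},{"claw": 8.0,"tx": -0.3,"ty": 14,"tz": 0.3,"ax": 0.2,"ay": 0,"az": 0.1},{"claw": 8.0,"tx": -0.3,"ty": 15.2,"tz": 0.3,"ax": 0.2,"ay": 0,"az": 0.1},{"claw": 8.0,"tx": -0.3,"ty": 15.5,"tz": 0.3,"ax": 0.2,"ay": 0,"az": 0.1},{"claw": 8.0,"tx": -0.3,"ty": 15.5,"tz": 0.3,"ax": 0.2,"ay": 0,"az": 0.1},{"claw": 8.0,"tx": -0.3,"ty": 15.5,"tz": 0.3,"ax": 0.2,"ay": 0,"az": 0.1}]}}

```text
time: 9.33
eef_pos: [0.6434, -0.135, 0.0163]
tcp_rot: [0.348, -0.613, 0.617, -0.35]
contact_force: [0.8, -0.2, -0.1]
opening: 0.937
```

```bash
python3 - <<'E'
from h import *
go(640.1,-132.8,2.5,-30.7)
p,d,m,T,P=wrist("w7")
E
```

```text
t 9.33 at [ 643.4 -135.    16.3] jaw -30.79 F [ 0.8 -0.2 -0.1] op 80.0
shift cm [-0.01  1.38 -0.41] turn deg [-0.33 -0.09 -0.01]
```

View pics/w7.png

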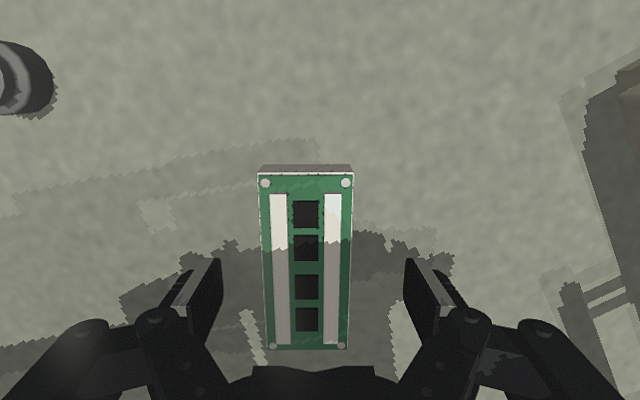

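>>> {"op": "play_rows", "data": {"steps": [{"claw": 8.0,"tx": 0,"ty": 0.5,"tz": -0.2,"ax": -0.3,"ay": 0,"az": 0},{"claw": 8.0,"tx": 0,"ty": 1,"tz": -0.4,"ax": -0.3,"ay": 0,"az": 0},{"claw": 8.0,"tx": 0,"ty": 1.3,"tz": -0.4,"ax": -0.3,"ay": 0,"az": 0},{"claw": 8.0,"tx": 0,"ty": 1.3,"tz": -0.4,"ax": -0.3,"ay": 0,"az": 0},{"claw": 3.6,"tx": 0,"ty": 1.3,"tz": -0.4,"ax": -0.3,"ay": 0,"az": 0},{"claw": 3.6,"tx": 0,"ty": 1.3,"tz": -0.4,"ax": -0.3,"ay": 0,"az": 0},{"claw": 3.6,"tx": 0,"ty": 1.3,"tz": -0.4,"ax": -0.3,"ay": 0,"az": 0},{"claw": 3.6,"tx": 0,"ty": 1.3,"tz": -0.4,"ax": -0.3,"ay": 0,"az": 0},{"claw": 3.6,"tx": 0,"ty": 1.3,"tz": -0.4,"ax": -0.3,"ay": 0,"az": 0},{"claw": 3.6,"tx": 0,"ty": 1.3,"tz": -0.4,"ax": -0.3,"ay": 0,"az": 0}], "grip_force": 45}}

```text
time: 10.22
eef_pos: [0.639, -0.1332, 0.0016]
tcp_rot: [-0.349, 0.615, -0.615, 0.349]
contact_force: [1.0, -0.2, 1.8]
opening: 0.474
```

>>> {"op": "play_rows", "data": {"steps": [{"claw": 3.6,"tx": 0,"ty": 0,"tz": 0,"ax": 0,"ay": 0,"az": 0},{"claw": 3.6,"tx": 0,"ty": -0.5,"tz": 0,"ax": 0,"ay": 0,"az": 0},{"claw": 3.6,"tx": 0,"ty": -2,"tz": 0,"ax": 0,"ay": 0,"az": 0},{"claw": 3.6,"tx": 0,"ty": -5,"tz": 0,"ax": 0,"ay": 0,"az": 0},{"claw": 3.6,"tx": 0,"ty": -8,"tz": 0,"ax": 0,"ay": 0,"az": 0},{"claw": 3.6,"tx": 0,"ty": -11,"tz": 0,"ax": 0,"ay": 0,"az": 0},{"claw": 3.6,"tx": 0,"ty": -12.5,"tz": 0,"ax": 0,"ay": 0,"az": 0},{"claw": 3.6,"tx": 0,"ty": -13,"tz": 0,"ax": 0,"ay": 0,"az": 0},{"claw": 3.6,"tx": 0,"ty": -13,"tz": 0,"ax": 0,"ay": 0,"az": 0}]}}

```text
time: 10.97
eef_pos: [0.6395, -0.1333, 0.1333]
tcp_rot: [0.349, -0.615, 0.615, -0.349]
contact_force: [-0.4, 0.0, -1.2]
opening: 0.48
```

```bash
cat > hand.py <<'E'
from h import *
def held(name,half,ytop):
    """held part in tool frame: far edge, side edges on plane y=ytop (m)"""
    d=np.load(f"pics/{name}.npy");m=cams.camera_model("wrist");Q=toolcloud(m,d)
    M=(abs(Q[...,1]-ytop)<.004)&(abs(Q[...,2])<.06)&(Q[...,0]<.0)&(Q[...,0]>-half-.02)
    M=blob(M);q=Q[M>0]
    print("tilt",np.degrees(np.arctan(plane(q)[:2])).round(2),"y med",(np.median(q[:,1])*1e3).round(1))
    ys=np.nonzero(M.any(1))[0];xs=np.nonzero(M[ys.min()+15])[0]
    C=m["tool_from_camera"]
    def on(uv):
        r=rays(m,uv)@C[:3,:3].T;o=C[:3,3];return (o+r*((ytop-o[1])/r[:,1])[:,None])*1000
    F=on([(c,np.nonzero(M[:,c])[0].min()-.5) for c in range(xs.min()+8,xs.max()-8,4)])
    rr=range(ys.min()+10,ys.min()+60,4)
    L=on([(np.nonzero(M[r])[0].min()-.5,r) for r in rr]);K=on([(np.nonzero(M[r])[0].max()+.5,r) for r in rr])
    print("far x",np.median(F[:,0]).round(2),"centre x",(np.median(F[:,0])+half*1000).round(2),"z",np.median(L[:,2]).round(2),np.median(K[:,2]).round(2),"px rows",ys.min(),"cols",xs.min(),xs.max())
E
python3 - <<'E'
from hand import *
go(469.9,287.7,120,-5.75)
p,d,m,T,P=wrist("w8")
m=cams.camera_model("wrist");Q=toolcloud(m,d)
for r in(190,220,250,280,300):print(r,[(Q[r,c]*1e3).round(1).tolist() for c in(280,313,340)])
go(469.9,287.7,120,-5.75)
E
```

```text
t 10.97 at [ 639.5 -133.3  133.3] jaw -30.83 F [-0.4  0.  -1.2] op 41.0
shift cm [-27.45   1.33 -36.14] turn deg [-1.000e-02 -2.508e+01 -0.000e+00]
190 [[-42.4, -18.5, -13.1], [-42.3, -18.2, -0.5], [-42.3, -18.4, 9.9]]
220 [[-31.8, -22.9, -13.0], [-30.9, -20.6, -0.5], [-31.7, -22.7, 9.8]]
250 [[-19.0, -22.4, -13.4], [-18.0, -20.4, -0.5], [-18.8, -22.0, 10.2]]
280 [[-5.4, -22.0, -13.9], [-2.5, -17.3, -0.5], [-6.1, -23.2, 10.4]]
300 [[3.8, -22.5, -14.1], [4.5, -21.3, -0.5], [3.4, -23.0, 10.7]]
t 11.02 at [ 638.4 -132.9  131.1] jaw -30.84 F [ 0.2  0.  -2. ] op 40.8
shift cm [-27.47   1.22 -36.02] turn deg [ 2.000e-01 -2.509e+01 -1.000e-02]
```

View pics/w8.png

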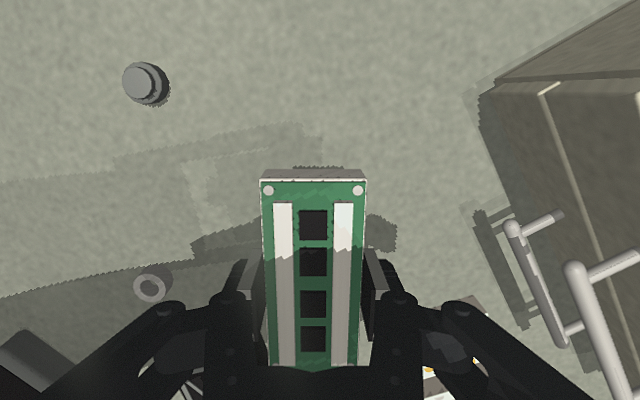

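```bash
python3 - <<'E'
from h import *
m=cams.camera_model("wrist");p=cv2.imread("pics/w8.png");C=m["tool_from_camera"]
cv2.imwrite("pics/w8c.png",cv2.resize(p[155:255,240:390],None,fx=5,fy=5,interpolation=cv2.INTER_NEAREST))
H,S,V=cv2.split(cv2.cvtColor(p,cv2.COLOR_BGR2HSV))
M=blob((H>50)&(H<95)&(S>60))
def on(uv,yt):
    r=rays(m,uv)@C[:3,:3].T;o=C[:3,3];return (o+r*((yt-o[1])/r[:,1])[:,None])*1000
F=on([(c,np.nonzero(M[:,c])[0].min()-.5) for c in range(280,346,4)],-.0183);print("far",F[:,0].min().round(2),np.median(F[:,0]).round(2),np.degrees(np.polyfit(F[:,2],F[:,0],1)[0]).round(2))
for r in(200,220,240):
    x=np.nonzero(M[r])[0];print(r,on([(x.min()-.5,r),(x.max()+.5,r)],-.0183)[:,2].round(2))
for c in(270,290,313,340,355): print(c,p[165:190,c].tolist()[::2])
E
```

```text
far -45.67 -45.67 -0.01
200 [-20.38  19.45]
220 [-20.36  19.44]
240 [-20.35  19.43]
270 [[129, 143, 140], [132, 146, 144], [111, 120, 122], [107, 114, 117], [108, 115, 118], [115, 124, 126], [93, 98, 100], [204, 218, 225], [104, 110, 115], [89, 123, 74], [104, 117, 105], [196, 204, 210], [184, 195, 199]]
290 [[129, 141, 139], [132, 146, 144], [115, 124, 126], [108, 115, 118], [109, 115, 118], [105, 113, 116], [97, 102, 104], [206, 221, 228], [117, 125, 130], [89, 125, 73], [93, 128, 78], [91, 126, 75], [92, 126, 78]]
313 [[129, 142, 141], [77, 86, 84], [104, 110, 112], [109, 116, 120], [112, 118, 122], [109, 116, 119], [96, 101, 104], [195, 210, 215], [114, 123, 127], [92, 126, 75], [94, 128, 79], [93, 127, 78], [97, 134, 81]]
340 [[146, 162, 159], [94, 103, 99], [102, 109, 112], [110, 117, 121], [108, 115, 118], [108, 116, 119], [91, 98, 100], [211, 227, 231], [119, 127, 133], [97, 134, 81], [99, 137, 83], [99, 137, 83], [98, 136, 82]]
355 [[139, 155, 151], [143, 159, 156], [112, 119, 120], [105, 111, 115], [110, 117, 120], [112, 117, 121], [96, 102, 105], [215, 228, 232], [121, 130, 133], [95, 136, 78], [79, 110, 65], [214, 223, 229], [207, 215, 218]]
```

View pics/w8c.png

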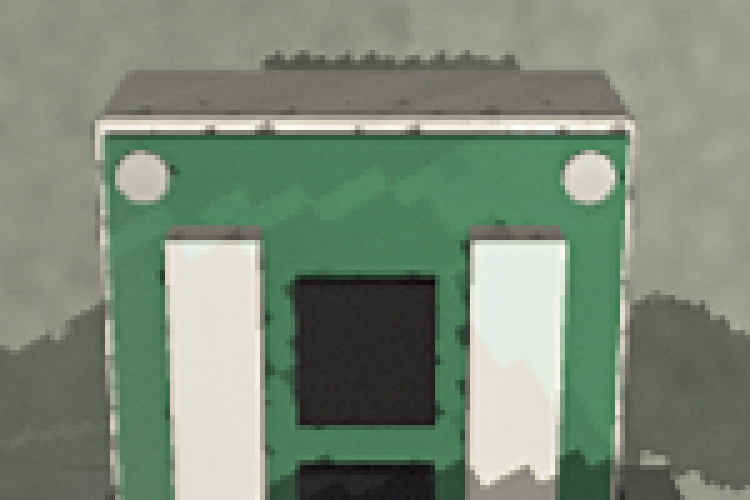

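```bash
python3 - <<'E'
from h import *
go(470.3,287.0,110,-5.75)
E
```

```text
t 11.02 at [ 638.4 -132.9  131.1] jaw -30.84 F [ 0.2  0.  -2. ] op 40.8
shift cm [-27.43   2.22 -35.95] turn deg [ 2.000e-01 -2.509e+01 -1.000e-02]
```

>>> {"op": "play_rows", "data": {"steps": [{"claw": 3.6,"tx": -1,"ty": 0,"tz": -1.3,"ax": 0,"ay": -1,"az": 0},{"claw": 3.6,"tx": -3,"ty": 0,"tz": -3.9,"ax": 0,"ay": -3,"az": 0},{"claw": 3.6,"tx": -5.3,"ty": 0,"tz": -7,"ax": 0,"ay": -5,"az": 0},{"claw": 3.6,"tx": -7.6,"ty": 0.1,"tz": -10,"ax": 0,"ay": -7,"az": 0},{"claw": 3.6,"tx": -10,"ty": 0.3,"tz": -13.1,"ax": 0,"ay": -9,"az": 0},{"claw": 3.6,"tx": -12.4,"ty": 0.5,"tz": -16.2,"ax": 0,"ay": -11.5,"az": 0},{"claw": 3.6,"tx": -14.8,"ty": 0.8,"tz": -19.4,"ax": 0,"ay": -14,"az": 0},{"claw": 3.6,"tx": -17.2,"ty": 1,"tz": -22.5,"ax": 0,"ay": -16,"az": 0},{"claw": 3.6,"tx": -19.6,"ty": 1.3,"tz": -25.7,"ax": 0,"ay": -18,"az": 0},{"claw": 3.6,"tx": -22,"ty": 1.6,"tz": -28.8,"ax": 0,"ay": -20.5,"az": 0},{"claw": 3.6,"tx": -24.4,"ty": 1.9,"tz": -32,"ax": 0,"ay": -22.5,"az": 0},{"claw": 3.6,"tx": -26.3,"ty": 2.2,"tz": -34.5,"ax": 0,"ay": -24,"az": 0}]}}

```text
time: 12.02
eef_pos: [0.4733, 0.2718, 0.1073]
tcp_rot: [-0.472, 0.53, -0.526, 0.468]
contact_force: [0.1, -0.2, -1.6]
opening: 0.477
```

>>> {"op": "play_rows", "data": {"steps": [{"claw": 3.6,"tx": -1.0,"ty": 0,"tz": -1.2,"ax": 0,"ay": -1,"az": 0},{"claw": 3.6,"tx": -1.2,"ty": 0,"tz": -1.4,"ax": 0,"ay": -1.1,"az": 0},{"claw": 3.6,"tx": -1.2,"ty": 0,"tz": -1.4,"ax": 0,"ay": -1.1,"az": 0}]}}

```text
time: 12.27
eef_pos: [0.4622, 0.2837, 0.1079]
tcp_rot: [-0.477, 0.525, -0.522, 0.473]
contact_force: [-0.9, -0.1, -1.7]
opening: 0.48
```

```bash
python3 - <<'E'
from h import *
go(470.3,287.0,55,-5.75)
E
```

```text
t 12.27 at [462.2 283.7 107.9] jaw -5.58 F [-0.9 -0.1 -1.7] op 41.0
shift cm [-0.41  5.28  0.81] turn deg [0.4  0.17 0.06]
```

>>> {"op": "play_rows", "data": {"steps": [{"claw": 3.6,"tx": -0.2,"ty": 1,"tz": 0.4,"ax": 0.2,"ay": 0.1,"az": 0},{"claw": 3.6,"tx": -0.4,"ty": 2.5,"tz": 0.8,"ax": 0.4,"ay": 0.2,"az": 0},{"claw": 3.6,"tx": -0.4,"ty": 4,"tz": 0.8,"ax": 0.4,"ay": 0.2,"az": 0},{"claw": 3.6,"tx": -0.4,"ty": 4.9,"tz": 0.8,"ax": 0.4,"ay": 0.2,"az": 0},{"claw": 3.6,"tx": -0.4,"ty": 5,"tz": 0.8,"ax": 0.4,"ay": 0.2,"az": 0},{"claw": 3.6,"tx": -0.4,"ty": 5,"tz": 0.8,"ax": 0.4,"ay": 0.2,"az": 0},{"claw": 3.6,"tx": -0.4,"ty": 5,"tz": 0.8,"ax": 0.4,"ay": 0.2,"az": 0}]}}

```text
time: 12.85
eef_pos: [0.4737, 0.2861, 0.0602]
tcp_rot: [0.472, -0.525, 0.526, -0.474]
contact_force: [1.1, 0.2, -1.7]
opening: 0.475
```

```bash
python3 - <<'E'
from h import *
go(470.3,287.0,44,-5.75)
p,d,m,T,P=wrist("w9")
go(470.3,287.0,44,-5.75)
E
```

```text
t 12.85 at [473.7 286.1  60.2] jaw -6.0 F [ 1.1  0.2 -1.7] op 40.5
shift cm [-0.05  1.62 -0.36] turn deg [-0.25 -0.25 -0.06]
t 12.9 at [474.  286.3  60.7] jaw -5.98 F [-0.4  0.3 -1.3] op 40.9
shift cm [-0.03  1.67 -0.38] turn deg [-0.3  -0.23 -0.09]
```

View pics/w9.png

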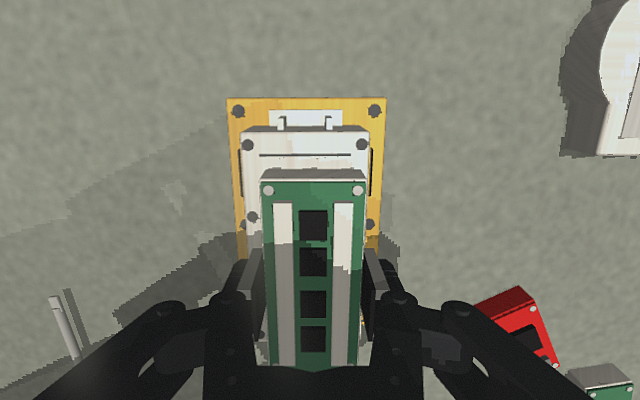

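>>> {"op": "play_rows", "data": {"steps": [{"claw": 3.6,"tx": 0,"ty": 0.2,"tz": -0.15,"ax": -0.1,"ay": -0.1,"az": 0},{"claw": 3.6,"tx": 0,"ty": 0.6,"tz": -0.3,"ax": -0.3,"ay": -0.2,"az": 0},{"claw": 3.6,"tx": 0,"ty": 1,"tz": -0.37,"ax": -0.3,"ay": -0.2,"az": 0},{"claw": 3.6,"tx": 0,"ty": 1.3,"tz": -0.37,"ax": -0.3,"ay": -0.2,"az": 0},{"claw": 3.6,"tx": 0,"ty": 1.3,"tz": -0.37,"ax": -0.3,"ay": -0.2,"az": 0},{"claw": 3.6,"tx": 0,"ty": 1.3,"tz": -0.37,"ax": -0.3,"ay": -0.2,"az": 0},{"claw": 3.6,"tx": 0,"ty": 1.3,"tz": -0.37,"ax": -0.3,"ay": -0.2,"az": 0}]}}

```text
time: 13.48
eef_pos: [0.4695, 0.2869, 0.0469]
tcp_rot: [-0.474, 0.525, -0.524, 0.474]
contact_force: [-0.1, -1.0, -1.7]
opening: 0.479
```

```bash
python3 - <<'E'
from h import *
go(470.3,287.0,43.5,-5.75)
p,d,m,T,P=wrist("w10")
go(470.3,287.0,43.5,-5.75)
cv2.imwrite("pics/w10c.png",cv2.resize(p[80:260,200:420],None,fx=3,fy=3))
# housing top in tool frame: depth mask on plane between
Q=toolcloud(m,d);s=ctrl.get_state();yt=s["eef_pos"][2]-.042
C=m["tool_from_camera"]
def on(uv):
    r=rays(m,uv)@C[:3,:3].T;o=C[:3,3];return (o+r*((yt-o[1])/r[:,1])[:,None])*1000
M=blob((abs(Q[...,1]-yt)<.006)&(abs(Q[...,2])<.06));ys,xs=np.nonzero(M);print(ys.min(),xs.min(),xs.max(),"yt",yt,np.median(Q[M>0][:,1]))
F=on([(c,np.nonzero(M[:,c])[0].min()-.5) for c in range(xs.min()+20,xs.max()-20,4)])
rr=range(ys.min()+6,ys.min()+34,3)
L=on([(np.nonzero(M[r])[0].min()-.5,r) for r in rr]);K=on([(np.nonzero(M[r])[0].max()+.5,r) for r in rr])
print("housing far",np.median(F[:,0]),"ctr x",np.median(F[:,0])+60,"z",np.median(L[:,2]),np.median(K[:,2]),"slopes",np.degrees(np.polyfit(F[:,2],F[:,0],1)[0]),[np.degrees(np.polyfit(e[:,0],e[:,2],1)[0]) for e in(L,K)])
E
```

```text
t 13.48 at [469.5 286.9  46.9] jaw -5.73 F [-0.1 -1.  -1.7] op 40.9
shift cm [-0.02  0.34  0.08] turn deg [ 0.08  0.02 -0.05]
t 13.53 at [469.6 286.9  47. ] jaw -5.74 F [-0.4 -0.5 -1.3] op 40.7
shift cm [-0.02  0.35  0.07] turn deg [ 0.07  0.01 -0.06]
134 244 384 yt 0.005015876279518945 0.004765518094693583
housing far -61.112703684002554 ctr x -1.112703684002554 z -30.331526513378215 31.24141562873878 slopes -0.010220207921851823 [np.float64(-0.7101401724088927), np.float64(0.7350420955962271)]
```

View pics/w10c.png

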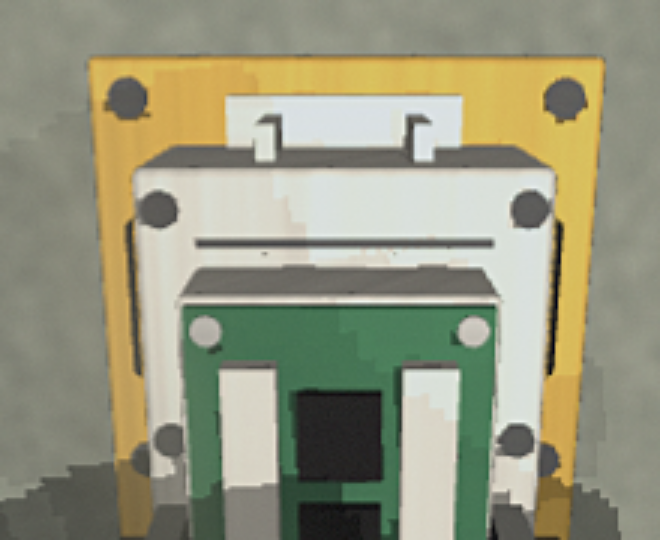

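>>> {"op": "play_rows", "data": {"steps": [{"claw": 3.6,"tx": -0.03,"ty": 0,"tz": 0.08,"ax": 0,"ay": 0,"az": 0},{"claw": 3.6,"tx": -0.03,"ty": 0.1,"tz": 0.08,"ax": 0,"ay": 0,"az": 0},{"claw": 3.6,"tx": -0.03,"ty": 0.2,"tz": 0.08,"ax": 0,"ay": 0,"az": 0},{"claw": 3.6,"tx": -0.03,"ty": 0.3,"tz": 0.08,"ax": 0,"ay": 0,"az": 0},{"claw": 3.6,"tx": -0.03,"ty": 0.38,"tz": 0.08,"ax": 0,"ay": 0,"az": 0},{"claw": 3.6,"tx": -0.03,"ty": 0.4,"tz": 0.08,"ax": 0,"ay": 0,"az": 0}]}}

```text
time: 14.03
eef_pos: [0.4703, 0.2871, 0.0435]
tcp_rot: [-0.475, 0.525, -0.524, 0.474]
contact_force: [-2.6, -1.5, 4.8]
opening: 0.48
```

Touching (+6 N), position on target. Release and rise.

>>> {"op": "play_rows", "data": {"steps": [{"claw": 4.4,"tx": 0,"ty": 0,"tz": 0,"ax": 0,"ay": 0,"az": 0},{"claw": 5,"tx": 0,"ty": 0,"tz": 0,"ax": 0,"ay": 0,"az": 0},{"claw": 6.5,"tx": 0,"ty": 0,"tz": 0,"ax": 0,"ay": 0,"az": 0},{"claw": 7,"tx": 0,"ty": 0,"tz": 0,"ax": 0,"ay": 0,"az": 0},{"claw": 7,"tx": 0,"ty": -1,"tz": 0,"ax": 0,"ay": 0,"az": 0},{"claw": 8,"tx": 0,"ty": -4,"tz": 0,"ax": 0,"ay": 0,"az": 0},{"claw": 8,"tx": 0,"ty": -8,"tz": 0,"ax": 0,"ay": 0,"az": 0},{"claw": 8,"tx": 0,"ty": -11,"tz": 0,"ax": 0,"ay": 0,"az": 0},{"claw": 8,"tx": 0,"ty": -13,"tz": 0,"ax": 0,"ay": 0,"az": 0},{"claw": 8,"tx": 0,"ty": -13.5,"tz": 0,"ax": 0,"ay": 0,"az": 0},{"claw": 8,"tx": 0,"ty": -13.5,"tz": 0,"ax": 0,"ay": 0,"az": 0},{"claw": 8,"tx": 0,"ty": -13.5,"tz": 0,"ax": 0,"ay": 0,"az": 0}]}}

```text
time: 15.03
eef_pos: [0.4698, 0.2867, 0.177]
tcp_rot: [-0.475, 0.525, -0.524, 0.474]
contact_force: [0.6, 0.6, 0.0]
opening: 0.935
```

```bash
python3 - <<'E'
from h import *
p,d,m,T,P=wrist("w11")
M=seg(P,.036,.05,(.4706,.2868));M2=seg(P,.036,.08,(.4706,.2868))
print("housing",maskrect(m,T,M2,.042))
H,S,V=cv2.split(cv2.cvtColor(p,cv2.COLOR_BGR2HSV))
G=(H>50)&(H<95)&(S>60)&(abs(P[...,0]-.47)<.08);G=cv2.morphologyEx(blob(cv2.morphologyEx(G.astype(np.uint8),cv2.MORPH_CLOSE,np.ones((5,5)))),cv2.MORPH_CLOSE,np.ones((9,9)))
print("large board",maskrect(m,T,G,.062))
go(671.6,113.3,170,2.5)
E
```

```text
housing ((array([469.9, 287.7]), 119.0, 61.7, 84.3), array([469.9, 287.7]), np.float64(84.3))
large board ((array([470.2, 287.9]), 88.7, 39.6, 84.3), array([470.3, 288. ]), np.float64(84.4))
t 15.08 at [469.3 286.5 176. ] jaw -5.74 F [ 0.7  0.8 -1.1] op 80.1
shift cm [15.21  0.51 21.86] turn deg [ 0.25 -8.24  0.02]
```

View pics/w11.png

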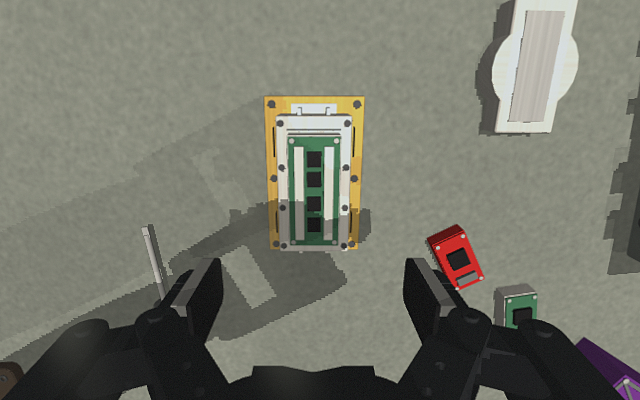

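>>> {"op": "play_rows", "data": {"steps": [{"claw": 8,"tx": 2,"ty": 0,"tz": 2.9,"ax": 0,"ay": -1,"az": 0},{"claw": 8,"tx": 4.3,"ty": 0,"tz": 6.2,"ax": 0,"ay": -2.3,"az": 0},{"claw": 8,"tx": 6.5,"ty": 0,"tz": 9.5,"ax": 0,"ay": -3.5,"az": 0},{"claw": 8,"tx": 8.8,"ty": 0,"tz": 12.8,"ax": 0,"ay": -5,"az": 0},{"claw": 8,"tx": 11,"ty": 0.2,"tz": 16,"ax": 0.1,"ay": -6.3,"az": 0},{"claw": 8,"tx": 13.2,"ty": 0.3,"tz": 19.3,"ax": 0.2,"ay": -7.5,"az": 0},{"claw": 8,"tx": 14.6,"ty": 0.5,"tz": 21.3,"ax": 0.2,"ay": -8,"az": 0},{"claw": 8,"tx": 15,"ty": 0.5,"tz": 22,"ax": 0.2,"ay": -8.2,"az": 0},{"claw": 8,"tx": 15,"ty": 0.5,"tz": 22,"ax": 0.2,"ay": -8.2,"az": 0},{"claw": 8,"tx": 15,"ty": 0.5,"tz": 22,"ax": 0.2,"ay": -8.2,"az": 0},{"claw": 8,"tx": 15,"ty": 0.5,"tz": 22,"ax": 0.2,"ay": -8.2,"az": 0}]}}

```text
time: 16.0
eef_pos: [0.6728, 0.1169, 0.1713]
tcp_rot: [-0.511, 0.489, -0.488, 0.511]
contact_force: [0.4, 0.0, 0.4]
opening: 0.934
```

```bash
python3 - <<'E'
from h import *
p,d,m,T,P=wrist("w12")
M=seg(P,.016,.03,(.673,.1155),.06);print("small",maskrect(m,T,M,.020))
r=maskrect(m,T,M,.02);q=P[M>0];print(rect(q))
go(r[0][0][0],r[0][0][1],2.5,(r[0][3]%180)-90)
E
```

```text
small ((array([672.6, 116.3]), 59.7, 33.2, -86.5), array([672.8, 116.5]), np.float64(-86.3))
(array([672.7, 115.9]), 59.8, 33.5, -86.6)
t 16.05 at [672.9 117.1 171.9] jaw 2.55 F [-0.4  0.7  1. ] op 80.0
shift cm [ 0.1  16.93 -0.04] turn deg [-0.03 -0.95 -0.07]
```

View pics/w12.png

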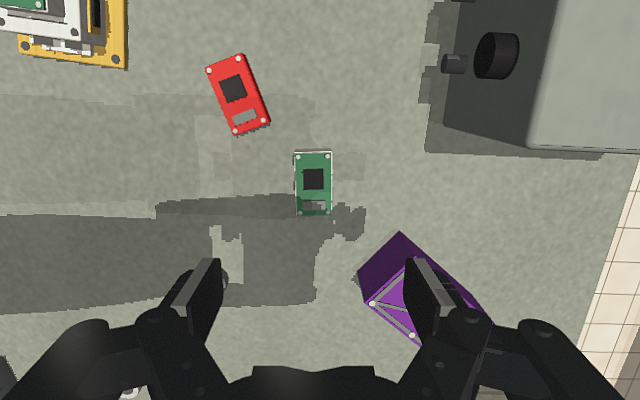

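>>> {"op": "play_rows", "data": {"steps": [{"claw": 8,"tx": 0.1,"ty": 3.5,"tz": 0,"ax": 0,"ay": -0.9,"az": 0},{"claw": 7.5,"tx": 0.1,"ty": 7.5,"tz": 0,"ax": 0,"ay": -0.9,"az": 0},{"claw": 7,"tx": 0.1,"ty": 11.5,"tz": 0,"ax": 0,"ay": -0.9,"az": 0},{"claw": 7,"tx": 0.1,"ty": 14,"tz": 0,"ax": 0,"ay": -0.9,"az": 0},{"claw": 7,"tx": 0.1,"ty": 15.5,"tz": 0,"ax": 0,"ay": -0.9,"az": 0},{"claw": 7,"tx": 0.1,"ty": 15.9,"tz": 0,"ax": 0,"ay": -0.9,"az": 0},{"claw": 7,"tx": 0.1,"ty": 15.9,"tz": 0,"ax": 0,"ay": -0.9,"az": 0},{"claw": 7,"tx": 0.1,"ty": 15.9,"tz": 0,"ax": 0,"ay": -0.9,"az": 0}]}}

```text
time: 16.72
eef_pos: [0.6762, 0.1154, 0.0158]
tcp_rot: [-0.513, 0.484, -0.486, 0.516]
contact_force: [-0.2, -0.8, 0.8]
opening: 0.82
```

```bash
python3 - <<'E'
from h import *
go(672.7,116.3,2.5,3.5)
E
```

```text
t 16.72 at [676.2 115.4  15.8] jaw 3.4 F [-0.2 -0.8  0.8] op 70.1
shift cm [-0.11  1.33 -0.35] turn deg [-0.34 -0.1  -0.04]
```

>>> {"op": "play_rows", "data": {"steps": [{"claw": 7,"tx": -0.1,"ty": 0.4,"tz": -0.2,"ax": -0.2,"ay": -0.1,"az": 0},{"claw": 7,"tx": -0.1,"ty": 0.9,"tz": -0.35,"ax": -0.3,"ay": -0.1,"az": 0},{"claw": 7,"tx": -0.1,"ty": 1.25,"tz": -0.35,"ax": -0.3,"ay": -0.1,"az": 0},{"claw": 7,"tx": -0.1,"ty": 1.25,"tz": -0.35,"ax": -0.3,"ay": -0.1,"az": 0},{"claw": 2.8,"tx": -0.1,"ty": 1.25,"tz": -0.35,"ax": -0.3,"ay": -0.1,"az": 0},{"claw": 2.8,"tx": -0.1,"ty": 1.25,"tz": -0.35,"ax": -0.3,"ay": -0.1,"az": 0},{"claw": 2.8,"tx": -0.1,"ty": 1.25,"tz": -0.35,"ax": -0.3,"ay": -0.1,"az": 0},{"claw": 2.8,"tx": -0.1,"ty": 1.25,"tz": -0.35,"ax": -0.3,"ay": -0.1,"az": 0},{"claw": 2.8,"tx": -0.1,"ty": 1.25,"tz": -0.35,"ax": -0.3,"ay": -0.1,"az": 0},{"claw": 2.8,"tx": -0.1,"ty": 1.25,"tz": -0.35,"ax": -0.3,"ay": -0.1,"az": 0}], "grip_force": 35}}

```text
time: 17.55
eef_pos: [0.6717, 0.1156, 0.0015]
tcp_rot: [0.515, -0.485, 0.484, -0.515]
contact_force: [0.6, 0.0, 1.7]
opening: 0.389
```

>>> {"op": "play_rows", "data": {"steps": [{"claw": 2.8,"tx": 0,"ty": 0,"tz": 0,"ax": 0,"ay": 0,"az": 0},{"claw": 2.8,"tx": 0,"ty": -0.5,"tz": 0,"ax": 0,"ay": 0,"az": 0},{"claw": 2.8,"tx": 0,"ty": -2,"tz": 0,"ax": 0,"ay": 0,"az": 0},{"claw": 2.8,"tx": 0,"ty": -5,"tz": 0,"ax": 0,"ay": 0,"az": 0},{"claw": 2.8,"tx": 0,"ty": -8,"tz": 0,"ax": 0,"ay": 0,"az": 0},{"claw": 2.8,"tx": 0,"ty": -11,"tz": 0,"ax": 0,"ay": 0,"az": 0},{"claw": 2.8,"tx": 0,"ty": -13,"tz": 0,"ax": 0,"ay": 0,"az": 0},{"claw": 2.8,"tx": 0,"ty": -13.5,"tz": 0,"ax": 0,"ay": 0,"az": 0},{"claw": 2.8,"tx": 0,"ty": -13.5,"tz": 0,"ax": 0,"ay": 0,"az": 0},{"claw": 2.8,"tx": 0,"ty": -13.5,"tz": 0,"ax": 0,"ay": 0,"az": 0}]}}

```text
time: 18.38
eef_pos: [0.6708, 0.1155, 0.1352]
tcp_rot: [0.516, -0.486, 0.483, -0.514]
contact_force: [-0.9, -0.3, -1.1]
opening: 0.39
```

```bash
cat > sm.py <<'E'
from h import *
def board(name,half_in,box):
    m=cams.camera_model("wrist");p=cv2.imread(f"pics/{name}.png");d=np.load(f"pics/{name}.npy");C=m["tool_from_camera"];Q=toolcloud(m,d)
    H,S,V=cv2.split(cv2.cvtColor(p,cv2.COLOR_BGR2HSV));G=(H>50)&(H<95)&(S>60);G[:, :box[0]]=0;G[:,box[1]:]=0
    M=blob(G);yt=np.nanmedian(Q[M>0][:,1]);q=Q[M>0];q=q[abs(q[:,1]-yt)<.004];print("board y",yt*1e3,"tilt",np.degrees(np.arctan(plane(q)[:2])).round(2))
    def on(uv):
        r=rays(m,uv)@C[:3,:3].T;o=C[:3,3];return (o+r*((yt-o[1])/r[:,1])[:,None])*1000
    ys,xs=np.nonzero(M)
    F=on([(c,np.nonzero(M[:,c])[0].min()-.5) for c in range(xs.min()+20,xs.max()-20,4)])
    print("far",np.median(F[:,0]).round(2),"ctr x",(np.median(F[:,0])+half_in).round(2),np.degrees(np.polyfit(F[:,2],F[:,0],1)[0]).round(2),"row",ys.min())
    for r in range(ys.min()+14,ys.min()+44,8):
        x=np.nonzero(M[r])[0];e=on([(x.min()-.5,r),(x.max()+.5,r)])[:,2];print(r,x.min(),x.max(),e.round(2),e.mean().round(2))
E
python3 - <<'E'
from h import *
import sm
go(470,287.8,120,-5.7)
wrist("w13")
sm.board("w13",29,(230,400))
E
```

```text
t 18.38 at [670.8 115.5 135.2] jaw 3.46 F [-0.9 -0.3 -1.1] op 33.3
shift cm [-18.4    1.62 -19.  ] turn deg [ 0.26  9.16 -0.03]
board y -18.76598438307652 tilt [-0.1  -0.08]
far -29.28 ctr x -0.28 -0.01 row 222
236 274 352 [-15.59  15.91] 0.16
244 274 352 [-15.71  16.04] 0.16
252 275 351 [-15.43  15.76] 0.17
260 275 351 [-15.56  15.89] 0.17
```

View pics/w13.png

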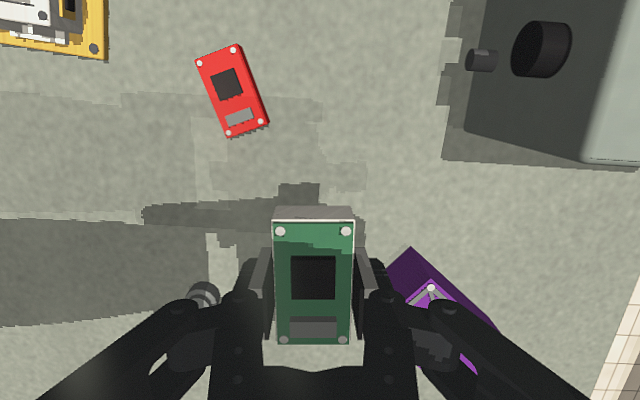

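```bash
python3 - <<'E'
from h import *
go(469.9,287.5,110,-5.7)
E
```

```text
t 18.43 at [670.2 115.5 133.8] jaw 3.46 F [ 0.4 -0.  -1.2] op 33.0
shift cm [-18.37   2.53 -18.94] turn deg [ 0.39  9.16 -0.02]
```

>>> {"op": "play_rows", "data": {"steps": [{"claw": 2.8,"tx": -1,"ty": 0,"tz": -1,"ax": 0,"ay": 0.5,"az": 0},{"claw": 2.8,"tx": -3,"ty": 0,"tz": -3,"ax": 0,"ay": 1.5,"az": 0},{"claw": 2.8,"tx": -5.3,"ty": 0,"tz": -5.5,"ax": 0,"ay": 2.7,"az": 0},{"claw": 2.8,"tx": -7.6,"ty": 0.3,"tz": -7.9,"ax": 0.1,"ay": 3.9,"az": 0},{"claw": 2.8,"tx": -9.9,"ty": 0.7,"tz": -10.3,"ax": 0.2,"ay": 5,"az": 0},{"claw": 2.8,"tx": -12.2,"ty": 1.1,"tz": -12.7,"ax": 0.3,"ay": 6.2,"az": 0},{"claw": 2.8,"tx": -14.5,"ty": 1.6,"tz": -15,"ax": 0.4,"ay": 7.4,"az": 0},{"claw": 2.8,"tx": -16.6,"ty": 2,"tz": -17.2,"ax": 0.4,"ay": 8.4,"az": 0},{"claw": 2.8,"tx": -17.9,"ty": 2.3,"tz": -18.5,"ax": 0.4,"ay": 9,"az": 0},{"claw": 2.8,"tx": -18.4,"ty": 2.5,"tz": -18.9,"ax": 0.4,"ay": 9.2,"az": 0},{"claw": 2.8,"tx": -18.4,"ty": 2.5,"tz": -18.9,"ax": 0.4,"ay": 9.2,"az": 0},{"claw": 2.8,"tx": -18.4,"ty": 2.5,"tz": -18.9,"ax": 0.4,"ay": 9.2,"az": 0}]}}

```text
time: 19.43
eef_pos: [0.4714, 0.2876, 0.1109]
tcp_rot: [0.474, -0.523, 0.525, -0.475]
contact_force: [0.5, 0.2, 0.3]
opening: 0.386
```

```bash
python3 - <<'E'
from h import *
go(469.9,287.5,73,-5.7)
E
```

```text
t 19.43 at [471.4 287.6 110.9] jaw -5.69 F [0.5 0.2 0.3] op 32.9
shift cm [ 0.03  3.79 -0.16] turn deg [-0.17  0.01  0.  ]
```

>>> {"op": "play_rows", "data": {"steps": [{"claw": 2.8,"tx": 0,"ty": 0.8,"tz": -0.1,"ax": -0.1,"ay": 0,"az": 0},{"claw": 2.8,"tx": 0,"ty": 2,"tz": -0.1,"ax": -0.2,"ay": 0,"az": 0},{"claw": 2.8,"tx": 0,"ty": 3,"tz": -0.1,"ax": -0.2,"ay": 0,"az": 0},{"claw": 2.8,"tx": 0,"ty": 3.6,"tz": -0.1,"ax": -0.2,"ay": 0,"az": 0},{"claw": 2.8,"tx": 0,"ty": 3.8,"tz": -0.1,"ax": -0.2,"ay": 0,"az": 0},{"claw": 2.8,"tx": 0,"ty": 3.8,"tz": -0.1,"ax": -0.2,"ay": 0,"az": 0},{"claw": 2.8,"tx": 0,"ty": 3.8,"tz": -0.1,"ax": -0.2,"ay": 0,"az": 0}]}}

```text
time: 20.02
eef_pos: [0.4711, 0.2878, 0.0735]
tcp_rot: [-0.474, 0.525, -0.524, 0.474]
contact_force: [0.0, 0.1, 0.3]
opening: 0.386
```

```bash
python3 - <<'E'
from h import *
go(469.9,287.5,67.5,-5.7)
p,d,m,T,P=wrist("w14")
go(469.9,287.5,67.5,-5.7)
s=ctrl.get_state();C=m["tool_from_camera"];yt=s["eef_pos"][2]-.062
H,S,V=cv2.split(cv2.cvtColor(p,cv2.COLOR_BGR2HSV));G=((H>50)&(H<95)&(S>60)).astype(np.uint8)
n,l,st,_=cv2.connectedComponentsWithStats(G);print([x.tolist() for x in st[1:] if x[4]>100])
Q=toolcloud(m,d);M=blob(G&(abs(Q[...,1]-yt)<.008)&(abs(Q[...,2])<.05))
def on(uv):
    r=rays(m,uv)@C[:3,:3].T;o=C[:3,3];return (o+r*((yt-o[1])/r[:,1])[:,None])*1000
ys,xs=np.nonzero(M);print(ys.min(),ys.max(),xs.min(),xs.max())
F=on([(c,np.nonzero(M[:,c])[0].min()-.5) for c in range(xs.min()+15,xs.max()-15,4)]);print("large ctr x",np.median(F[:,0])+45,np.degrees(np.polyfit(F[:,2],F[:,0],1)[0]))
for r in range(ys.min()+5,ys.min()+30,5):
    x=np.nonzero(M[r])[0];e=on([(x.min()-.5,r),(x.max()+.5,r)])[:,2];print(r,e.round(2),e.mean().round(2))
E
```

```text
t 20.02 at [471.1 287.8  73.5] jaw -5.76 F [0.  0.1 0.3] op 32.9
shift cm [ 0.04  0.6  -0.11] turn deg [-0.01 -0.06 -0.04]
t 20.07 at [471.3 288.   74. ] jaw -5.75 F [ 0.3  0.3 -1.1] op 33.2
shift cm [ 0.06  0.65 -0.14] turn deg [-0.05 -0.05 -0.06]
[[269, 167, 86, 51, 2000], [273, 223, 80, 122, 5866]]
167 217 269 354
large ctr x -0.0800979271482305 -1.3892308363033976
172 [-20.84  18.97] -0.93
177 [-20.46  19.05] -0.7
182 [-20.55  19.14] -0.7
187 [-20.65  19.23] -0.71
192 [-20.74  18.85] -0.95
```

View pics/w14.png

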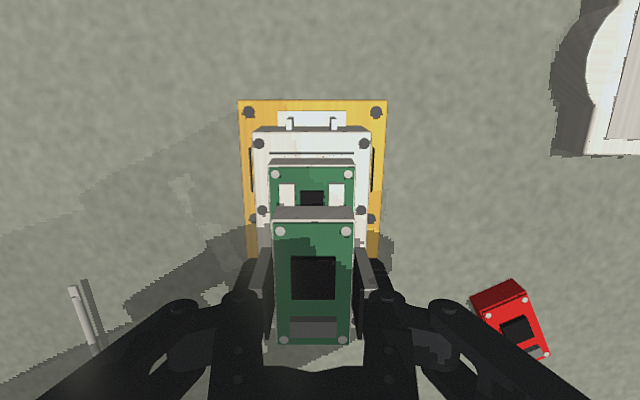

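>>> {"op": "play_rows", "data": {"steps": [{"claw": 2.8,"tx": 0.03,"ty": 0.1,"tz": -0.1,"ax": 0,"ay": 0,"az": 0},{"claw": 2.8,"tx": 0.03,"ty": 0.25,"tz": -0.1,"ax": 0,"ay": 0,"az": 0},{"claw": 2.8,"tx": 0.03,"ty": 0.4,"tz": -0.1,"ax": 0,"ay": 0,"az": 0},{"claw": 2.8,"tx": 0.03,"ty": 0.5,"tz": -0.1,"ax": 0,"ay": 0,"az": 0},{"claw": 2.8,"tx": 0.03,"ty": 0.58,"tz": -0.1,"ax": 0,"ay": 0,"az": 0},{"claw": 2.8,"tx": 0.03,"ty": 0.65,"tz": -0.1,"ax": 0,"ay": 0,"az": 0},{"claw": 2.8,"tx": 0.03,"ty": 0.65,"tz": -0.1,"ax": 0,"ay": 0,"az": 0}]}}

```text
time: 20.65
eef_pos: [0.4698, 0.2878, 0.0674]
tcp_rot: [-0.474, 0.525, -0.524, 0.475]
contact_force: [-1.4, -0.3, 2.2]
opening: 0.392
```

```bash
python3 - <<'E'
from h import *
go(469.9,287.5,67.5,-5.7)
E
```

```text
t 20.65 at [469.8 287.8  67.4] jaw -5.74 F [-1.4 -0.3  2.2] op 33.5
shift cm [ 0.03 -0.01  0.01] turn deg [-0.   -0.04 -0.04]
```

>>> {"op": "play_rows", "data": {"steps": [{"claw": 3.7,"tx": 0,"ty": 0,"tz": 0,"ax": 0,"ay": 0,"az": 0},{"claw": 4.5,"tx": 0,"ty": 0,"tz": 0,"ax": 0,"ay": 0,"az": 0},{"claw": 6,"tx": 0,"ty": 0,"tz": 0,"ax": 0,"ay": 0,"az": 0},{"claw": 6,"tx": 0,"ty": -0.3,"tz": 0,"ax": 0,"ay": 0,"az": 0},{"claw": 7,"tx": 0,"ty": -1.5,"tz": 0,"ax": 0,"ay": 0,"az": 0},{"claw": 8,"tx": 0,"ty": -4,"tz": 0,"ax": 0,"ay": 0,"az": 0},{"claw": 8,"tx": 0,"ty": -8,"tz": 0,"ax": 0,"ay": 0,"az": 0},{"claw": 8,"tx": 0,"ty": -11,"tz": 0,"ax": 0,"ay": 0,"az": 0},{"claw": 8,"tx": 0,"ty": -12,"tz": 0,"ax": 0,"ay": 0,"az": 0},{"claw": 8,"tx": 0,"ty": -12,"tz": 0,"ax": 0,"ay": 0,"az": 0},{"claw": 8,"tx": 0,"ty": -12,"tz": 0,"ax": 0,"ay": 0,"az": 0}]}}

```text
time: 21.57
eef_pos: [0.4698, 0.2877, 0.1875]
tcp_rot: [0.474, -0.524, 0.524, -0.475]
contact_force: [-1.2, -0.2, -0.8]
opening: 0.937
```

```bash
python3 - <<'E'
from h import *
p,d,m,T,P=wrist("w15")
H,S,V=cv2.split(cv2.cvtColor(p,cv2.COLOR_BGR2HSV))
M=seg(P,.036,.1,(.4706,.2868));print("housing",maskrect(m,T,M,.042))
def mr(lo,hi,z):
    M=seg(P,lo,hi,(.4706,.2868));print(z,maskrect(m,T,M,z))
mr(.055,.1,.060);mr(.080,.1,.084)
go(482.5,-254.2,190,-15.3)
E
```

```text
housing ((array([469.9, 288. ]), 119.3, 61.7, 84.3), array([470., 288.]), np.float64(84.2))
0.06 ((array([470.1, 288.4]), 91.5, 41.9, 84.3), array([470.1, 288.3]), np.float64(84.2))
0.084 ((array([469.6, 288. ]), 60.1, 33.9, 84.3), array([469.6, 287.9]), np.float64(84.4))
t 21.62 at [468.9 287.3 185.8] jaw -5.74 F [ 0.1 -0.1 -0.5] op 79.9
shift cm [53.74 -0.42  6.77] turn deg [0.09 9.56 0.02]
```

View pics/w15.png

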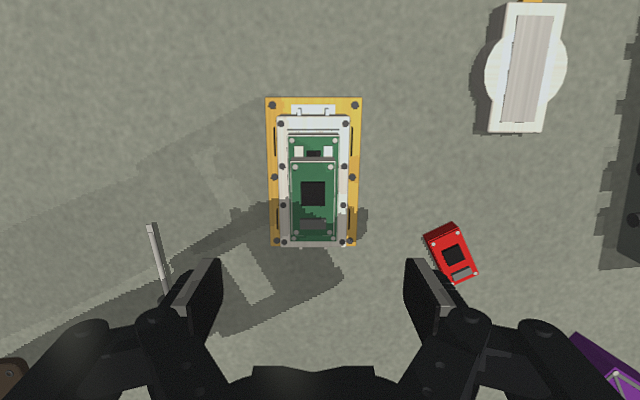

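>>> {"op": "play_rows", "data": {"steps": [{"claw": 8.5,"tx": 3,"ty": 0,"tz": 0.4,"ax": 0,"ay": 0.5,"az": 0},{"claw": 8.5,"tx": 7,"ty": 0,"tz": 0.9,"ax": 0,"ay": 1.2,"az": 0},{"claw": 8.5,"tx": 11,"ty": 0,"tz": 1.4,"ax": 0,"ay": 2,"az": 0},{"claw": 8.5,"tx": 15,"ty": 0,"tz": 1.9,"ax": 0,"ay": 2.7,"az": 0},{"claw": 8.5,"tx": 19,"ty": 0,"tz": 2.4,"ax": 0,"ay": 3.4,"az": 0},{"claw": 8.5,"tx": 23,"ty": 0,"tz": 2.9,"ax": 0,"ay": 4.1,"az": 0},{"claw": 8.5,"tx": 27,"ty": 0,"tz": 3.4,"ax": 0,"ay": 4.8,"az": 0},{"claw": 8.5,"tx": 31,"ty": 0,"tz": 3.9,"ax": 0,"ay": 5.5,"az": 0},{"claw": 8.5,"tx": 35,"ty": 0,"tz": 4.4,"ax": 0,"ay": 6.2,"az": 0},{"claw": 8.5,"tx": 39,"ty": 0,"tz": 4.9,"ax": 0,"ay": 6.9,"az": 0},{"claw": 8.5,"tx": 43,"ty": 0,"tz": 5.4,"ax": 0,"ay": 7.7,"az": 0},{"claw": 8.5,"tx": 46,"ty": 0,"tz": 5.8,"ax": 0,"ay": 8.3,"az": 0}]}}

```text
time: 22.62
eef_pos: [0.4798, -0.1781, 0.184]
tcp_rot: [-0.435, 0.559, -0.556, 0.434]
contact_force: [0.5, 0.1, -0.3]
opening: 0.997
```

```bash
python3 - <<'E'
from h import *
go(482.5,-254.2,190,-15.3)
E
```

```text
t 22.62 at [ 479.8 -178.1  184. ] jaw -14.18 F [ 0.5  0.1 -0.3] op 85.1
shift cm [ 7.32 -0.62  2.12] turn deg [ 0.25  1.12 -0.1 ]
```

>>> {"op": "play_rows", "data": {"steps": [{"claw": 8.5,"tx": 3,"ty": -0.2,"tz": 0.9,"ax": 0.1,"ay": 0.5,"az": 0},{"claw": 8.5,"tx": 6,"ty": -0.5,"tz": 1.7,"ax": 0.2,"ay": 1,"az": 0},{"claw": 8.5,"tx": 7.3,"ty": -0.6,"tz": 2.1,"ax": 0.2,"ay": 1.1,"az": 0},{"claw": 8.5,"tx": 7.3,"ty": -0.6,"tz": 2.1,"ax": 0.2,"ay": 1.1,"az": 0},{"claw": 8.5,"tx": 7.3,"ty": -0.6,"tz": 2.1,"ax": 0.2,"ay": 1.1,"az": 0},{"claw": 8.5,"tx": 7.3,"ty": -0.6,"tz": 2.1,"ax": 0.2,"ay": 1.1,"az": 0}]}}

```text
time: 23.12
eef_pos: [0.4836, -0.2502, 0.1911]
tcp_rot: [-0.429, 0.562, -0.561, 0.431]
contact_force: [-0.5, 0.5, 1.2]
opening: 0.996
```

```bash
python3 - <<'E'
from h import *
p,d,m,T,P=wrist("w16")
M=seg(P,.048,.065,(.4825,-.254));print("cover",maskrect(m,T,M,.056))
r=maskrect(m,T,M,.056);q=P[M>0];print(rect(q),np.nanmedian(q[:,2]))
go(r[0][0][0],r[0][0][1],45,(r[0][3]%180)-90)
E
```

```text
cover ((array([ 482., -254.]), 112.5, 62.1, 75.3), array([ 482. , -254.2]), np.float64(75.3))
(array([ 481.8, -254.6]), 112.6, 62.2, 75.4) 0.056434316280469576
t 23.17 at [ 483.8 -250.   191.5] jaw -15.06 F [-0.5 -0.4 -0.3] op 84.9
shift cm [ 0.46 14.65 -0.09] turn deg [-0.09 -0.36 -0.13]
```

View pics/w16.png

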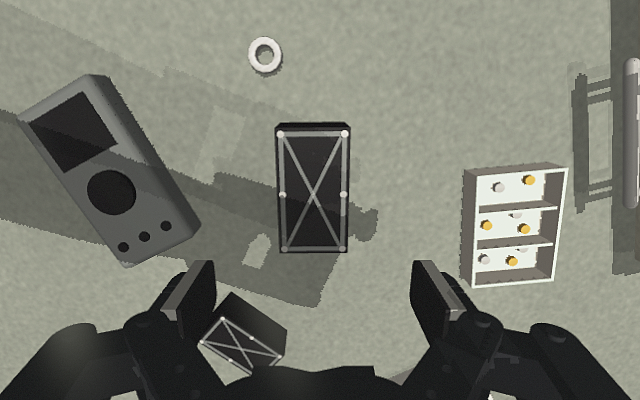

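>>> {"op": "play_rows", "data": {"steps": [{"claw": 8.54,"tx": 0.3,"ty": 3,"tz": -0.1,"ax": 0,"ay": -0.4,"az": -0.1},{"claw": 8.54,"tx": 0.4,"ty": 6,"tz": -0.1,"ax": -0.1,"ay": -0.4,"az": -0.1},{"claw": 8.54,"tx": 0.4,"ty": 9,"tz": -0.1,"ax": -0.1,"ay": -0.4,"az": -0.1},{"claw": 8.54,"tx": 0.4,"ty": 10.5,"tz": -0.1,"ax": -0.1,"ay": -0.4,"az": -0.1},{"claw": 8.54,"tx": 0.4,"ty": 11,"tz": -0.1,"ax": -0.1,"ay": -0.4,"az": -0.1},{"claw": 8.54,"tx": 0.4,"ty": 11,"tz": -0.1,"ax": -0.1,"ay": -0.4,"az": -0.1},{"claw": 8.54,"tx": 0.4,"ty": 11,"tz": -0.1,"ax": -0.1,"ay": -0.4,"az": -0.1}]}}

```text
time: 23.75
eef_pos: [0.4833, -0.2549, 0.0836]
tcp_rot: [0.432, -0.559, 0.561, -0.432]
contact_force: [-0.3, 0.2, 0.1]
opening: 1.001
```

```bash
python3 - <<'E'
from h import *
go(482,-254.1,18,-14.7)
E
```

```text
t 23.75 at [ 483.3 -254.9   83.6] jaw -14.67 F [-0.3  0.2  0.1] op 85.5
shift cm [-0.06  6.56 -0.16] turn deg [-0.17  0.03  0.07]
```

>>> {"op": "play_rows", "data": {"steps": [{"claw": 8.54,"tx": -0.05,"ty": 1,"tz": -0.15,"ax": -0.1,"ay": 0,"az": 0},{"claw": 8.54,"tx": -0.05,"ty": 2.5,"tz": -0.15,"ax": -0.1,"ay": 0,"az": 0},{"claw": 8.54,"tx": -0.05,"ty": 4.5,"tz": -0.15,"ax": -0.1,"ay": 0,"az": 0},{"claw": 8.54,"tx": -0.05,"ty": 6,"tz": -0.15,"ax": -0.1,"ay": 0,"az": 0},{"claw": 8.54,"tx": -0.05,"ty": 6.6,"tz": -0.15,"ax": -0.1,"ay": 0,"az": 0},{"claw": 8.54,"tx": -0.05,"ty": 6.6,"tz": -0.15,"ax": -0.1,"ay": 0,"az": 0},{"claw": 5.5,"tx": -0.05,"ty": 6.6,"tz": -0.15,"ax": -0.1,"ay": 0,"az": 0},{"claw": 5.5,"tx": -0.05,"ty": 6.6,"tz": -0.15,"ax": -0.1,"ay": 0,"az": 0},{"claw": 5.5,"tx": -0.05,"ty": 6.6,"tz": -0.15,"ax": -0.1,"ay": 0,"az": 0},{"claw": 5.5,"tx": -0.05,"ty": 6.6,"tz": -0.15,"ax": -0.1,"ay": 0,"az": 0},{"claw": 5.5,"tx": -0.05,"ty": 6.6,"tz": -0.15,"ax": -0.1,"ay": 0,"az": 0},{"claw": 5.5,"tx": -0.05,"ty": 6.6,"tz": -0.15,"ax": -0.1,"ay": 0,"az": 0}], "grip_force": 35}}

```text
time: 24.75
eef_pos: [0.4824, -0.2554, 0.0184]
tcp_rot: [0.432, -0.559, 0.561, -0.432]
contact_force: [-0.6, 0.4, 5.7]
opening: 0.72
```

>>> {"op": "play_rows", "data": {"steps": [{"claw": 5.5,"tx": 0,"ty": 0,"tz": 0,"ax": 0,"ay": 0,"az": 0},{"claw": 5.5,"tx": 0,"ty": -0.5,"tz": 0,"ax": 0,"ay": 0,"az": 0},{"claw": 5.5,"tx": 0,"ty": -2,"tz": 0,"ax": 0,"ay": 0,"az": 0},{"claw": 5.5,"tx": 0,"ty": -5,"tz": 0,"ax": 0,"ay": 0,"az": 0},{"claw": 5.5,"tx": 0,"ty": -8,"tz": 0,"ax": 0,"ay": 0,"az": 0},{"claw": 5.5,"tx": 0,"ty": -11,"tz": 0,"ax": 0,"ay": 0,"az": 0},{"claw": 5.5,"tx": 0,"ty": -14,"tz": 0,"ax": 0,"ay": 0,"az": 0},{"claw": 5.5,"tx": 0,"ty": -15.5,"tz": 0,"ax": 0,"ay": 0,"az": 0},{"claw": 5.5,"tx": 0,"ty": -16,"tz": 0,"ax": 0,"ay": 0,"az": 0},{"claw": 5.5,"tx": 0,"ty": -16,"tz": 0,"ax": 0,"ay": 0,"az": 0},{"claw": 5.5,"tx": 0,"ty": -16,"tz": 0,"ax": 0,"ay": 0,"az": 0}]}}

```text
time: 25.67
eef_pos: [0.4805, -0.2538, 0.1751]
tcp_rot: [-0.432, 0.561, -0.559, 0.431]
contact_force: [0.5, -0.0, -2.5]
opening: 0.723
```

```bash
python3 - <<'E'
from h import *
go(469.9,287.9,180,-5.7)
p,d,m,T,P=wrist("w17")
Q=toolcloud(m,d)
for r in(150,180,210,240,270,300):print(r,[(Q[r,c]*1e3).round(1).tolist() for c in(270,313,350)])
E
```

```text
t 25.67 at [ 480.5 -253.8  175.1] jaw -14.74 F [ 0.5 -0.  -2.5] op 61.7
shift cm [-52.11  -0.44 -14.81] turn deg [ 0.12 -9.04 -0.02]
150 [[-56.5, -10.6, -17.0], [-56.8, -12.1, -0.2], [-56.5, -10.7, 14.3]]
180 [[-51.7, -38.9, -13.8], [-51.5, -38.0, -0.2], [-51.7, -38.9, 11.5]]
210 [[-41.1, -37.4, -14.4], [-41.2, -37.9, -0.2], [-40.9, -36.9, 12.1]]
240 [[-31.5, -40.2, -14.4], [-31.1, -39.2, -0.2], [-30.2, -37.4, 12.4]]
270 [[-20.0, -39.5, -15.0], [-19.3, -38.3, -0.2], [-19.4, -38.5, 12.6]]
300 [[-6.7, -37.6, -15.7], [-6.9, -38.0, -0.2], [-6.9, -37.9, 13.1]]
```

View pics/w17.png

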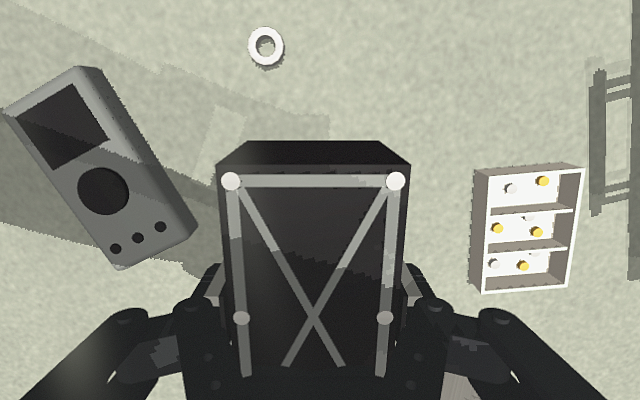

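```bash
python3 - <<'E'
from h import *
m=cams.camera_model("wrist");d=np.load("pics/w17.npy");Q=toolcloud(m,d);C=m["tool_from_camera"]
q=Q[190:340,250:375].reshape(-1,3);q=q[~np.isnan(q[:,1])];k=plane(q);print("tilt",np.degrees(np.arctan(k[:2])).round(2),"y",k[2]*1e3)
yt=k[2]+.0003
M=blob((abs(Q[...,1]-yt)<.005)&(abs(Q[...,2])<.05));ys,xs=np.nonzero(M);print(ys.min(),xs.min(),xs.max())
p=cv2.imread("pics/w17.png");print([p[r,300].tolist() for r in range(155,180,2)])
def on(uv,yt):
    r=rays(m,uv)@C[:3,:3].T;o=C[:3,3];return (o+r*((yt-o[1])/r[:,1])[:,None])*1000
F=on([(c,np.nonzero(M[:,c])[0].min()-.5) for c in range(240,390,6)],yt)
print("far",np.median(F[:,0]),"ctr",np.median(F[:,0])+56)
for r in (185,195,205,215):
    x=np.nonzero(M[r])[0];e=on([(x.min()-.5,r),(x.max()+.5,r)],yt)[:,2];print(r,e.round(2),e.mean().round(2))
cv2.imwrite("pics/w17c.png",cv2.resize(p[130:210,200:430],None,fx=3.4,fy=3.4))
E
```

```text
tilt [0.03 0.11] y -37.99300652789328
160 191 435
[[28, 25, 25], [25, 25, 29], [30, 28, 28], [28, 28, 30], [26, 21, 24], [55, 56, 57], [56, 57, 58], [56, 57, 60], [55, 57, 57], [33, 35, 35], [158, 165, 163], [158, 167, 164], [157, 165, 163]]
far -57.70006966756718 ctr -1.7000696675671776
185 [-31.62  30.57] -0.52
195 [-31.58  30.86] -0.36
205 [-31.55  30.82] -0.36
215 [-31.52  30.79] -0.36
```

View pics/w17c.png

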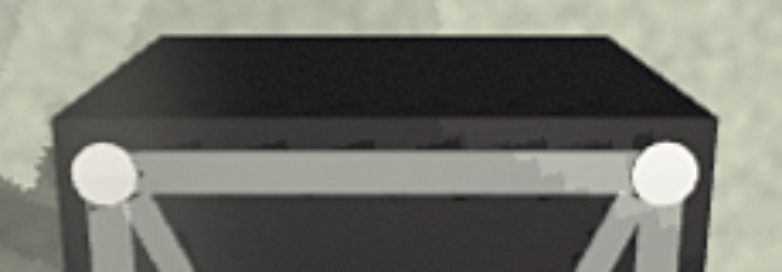

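```bash
python3 - <<'E'
from h import *
m=cams.camera_model("wrist");C=m["tool_from_camera"];p=cv2.imread("pics/w17.png")
g=cv2.cvtColor(p,cv2.COLOR_BGR2GRAY).astype(float)
print(g[158:172,240:390].mean(1).round(0))
def on(uv,yt):
    r=rays(m,uv)@C[:3,:3].T;o=C[:3,3];return (o+r*((yt-o[1])/r[:,1])[:,None])*1000
print(on([(313,163.5),(313,164),(313,164.5),(313,165)],-.038)[:,0])
E
```

```text
[33. 33. 33. 32. 32. 30. 44. 62. 64. 63. 63. 62. 62. 59.]
[-56.80330511 -56.64341198 -56.48337576 -56.32319624]
```

>>> {"op": "play_rows", "data": {"steps": [{"claw": 5.5,"tx": -1.5,"ty": 0,"tz": -0.4,"ax": 0,"ay": -0.3,"az": 0},{"claw": 5.5,"tx": -4,"ty": 0,"tz": -1.1,"ax": 0,"ay": -0.7,"az": 0},{"claw": 5.5,"tx": -7.5,"ty": 0,"tz": -2.1,"ax": 0,"ay": -1.3,"az": 0},{"claw": 5.5,"tx": -11,"ty": 0,"tz": -3.1,"ax": 0,"ay": -1.9,"az": 0},{"claw": 5.5,"tx": -14.5,"ty": 0,"tz": -4.1,"ax": 0,"ay": -2.5,"az": 0},{"claw": 5.5,"tx": -18,"ty": 0,"tz": -5.1,"ax": 0,"ay": -3.1,"az": 0},{"claw": 5.5,"tx": -21.5,"ty": 0,"tz": -6.1,"ax": 0,"ay": -3.7,"az": 0},{"claw": 5.5,"tx": -25,"ty": 0,"tz": -7.1,"ax": 0,"ay": -4.3,"az": 0},{"claw": 5.5,"tx": -28.5,"ty": 0,"tz": -8.1,"ax": 0,"ay": -4.9,"az": 0},{"claw": 5.5,"tx": -32,"ty": 0,"tz": -9.1,"ax": 0,"ay": -5.5,"az": 0},{"claw": 5.5,"tx": -35.5,"ty": 0,"tz": -10.1,"ax": 0,"ay": -6.1,"az": 0},{"claw": 5.5,"tx": -39,"ty": 0,"tz": -11.1,"ax": 0,"ay": -6.7,"az": 0}]}}

```text
time: 26.72
eef_pos: [0.4713, 0.1532, 0.1746]
tcp_rot: [-0.465, 0.534, -0.533, 0.463]
contact_force: [0.8, -0.0, -2.1]
opening: 0.726
```

```bash
python3 - <<'E'
from h import *
go(470.2,287.2,165,-5.7)
E
```

```text
t 26.72 at [471.3 153.2 174.6] jaw -7.99 F [ 0.8 -0.  -2.1] op 62.0
shift cm [-13.25   0.94  -1.96] turn deg [ 0.18 -2.29  0.08]
```

>>> {"op": "play_rows", "data": {"steps": [{"claw": 5.5,"tx": -3.3,"ty": 0.1,"tz": -0.5,"ax": 0,"ay": -0.6,"az": 0},{"claw": 5.5,"tx": -6.6,"ty": 0.3,"tz": -1,"ax": 0.1,"ay": -1.2,"az": 0},{"claw": 5.5,"tx": -9.6,"ty": 0.5,"tz": -1.4,"ax": 0.2,"ay": -1.8,"az": 0},{"claw": 5.5,"tx": -12,"ty": 0.8,"tz": -1.8,"ax": 0.2,"ay": -2.2,"az": 0},{"claw": 5.5,"tx": -13,"ty": 0.9,"tz": -1.9,"ax": 0.2,"ay": -2.3,"az": 0},{"claw": 5.5,"tx": -13.2,"ty": 0.9,"tz": -2,"ax": 0.2,"ay": -2.3,"az": 0},{"claw": 5.5,"tx": -13.2,"ty": 0.9,"tz": -2,"ax": 0.2,"ay": -2.3,"az": 0},{"claw": 5.5,"tx": -13.2,"ty": 0.9,"tz": -2,"ax": 0.2,"ay": -2.3,"az": 0}]}}

```text
time: 27.38
eef_pos: [0.4715, 0.2835, 0.1666]
tcp_rot: [0.474, -0.523, 0.526, -0.474]
contact_force: [0.3, 0.8, -2.8]
opening: 0.72
```

```bash
python3 - <<'E'
from h import *
go(470.2,287.2,115,-5.7)
p,d,m,T,P=wrist("w18")
E
```

```text
t 27.38 at [471.5 283.5 166.6] jaw -5.76 F [ 0.3  0.8 -2.8] op 61.5
shift cm [-0.36  5.16 -0.18] turn deg [-0.13 -0.06  0.12]
```

View pics/w18.png

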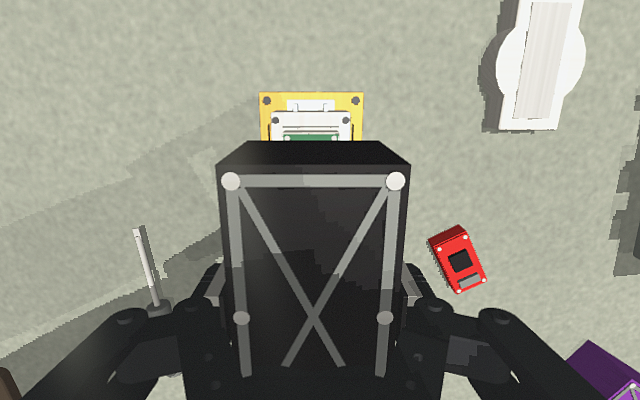

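Cover held level over the stack; correct and lower to just above the modules.

>>> {"op": "play_rows", "data": {"steps": [{"claw": 5.5,"tx": -0.2,"ty": 0.8,"tz": -0.1,"ax": -0.1,"ay": 0,"az": 0.1},{"claw": 5.5,"tx": -0.35,"ty": 2,"tz": -0.15,"ax": -0.1,"ay": 0,"az": 0.1},{"claw": 5.5,"tx": -0.35,"ty": 3.5,"tz": -0.15,"ax": -0.1,"ay": 0,"az": 0.1},{"claw": 5.5,"tx": -0.35,"ty": 4.7,"tz": -0.15,"ax": -0.1,"ay": 0,"az": 0.1},{"claw": 5.5,"tx": -0.35,"ty": 5.1,"tz": -0.15,"ax": -0.1,"ay": 0,"az": 0.1},{"claw": 5.5,"tx": -0.35,"ty": 5.1,"tz": -0.15,"ax": -0.1,"ay": 0,"az": 0.1},{"claw": 5.5,"tx": -0.35,"ty": 5.1,"tz": -0.15,"ax": -0.1,"ay": 0,"az": 0.1},{"claw": 5.5,"tx": -0.35,"ty": 5.1,"tz": -0.15,"ax": -0.1,"ay": 0,"az": 0.1}]}}

```text
time: 28.1
eef_pos: [0.4716, 0.2881, 0.1169]
tcp_rot: [0.473, -0.524, 0.525, -0.475]
contact_force: [-0.3, 0.2, -2.2]
opening: 0.718
```

```bash
python3 - <<'E'
from h import *
go(470.2,287.2,65,-5.7)
p,d,m,T,P=wrist("w19")
go(470.2,287.2,65,-5.7)
E
```

```text
t 28.1 at [471.6 288.1 116.9] jaw -5.75 F [-0.3  0.2 -2.2] op 61.3
shift cm [ 0.11  5.19 -0.14] turn deg [-0.17 -0.05 -0.08]
t 28.15 at [471.7 288.2 117.2] jaw -5.75 F [ 1.  -0.4 -2.3] op 61.7
shift cm [ 0.13  5.22 -0.16] turn deg [-0.2  -0.05 -0.09]
```

View pics/w19.png

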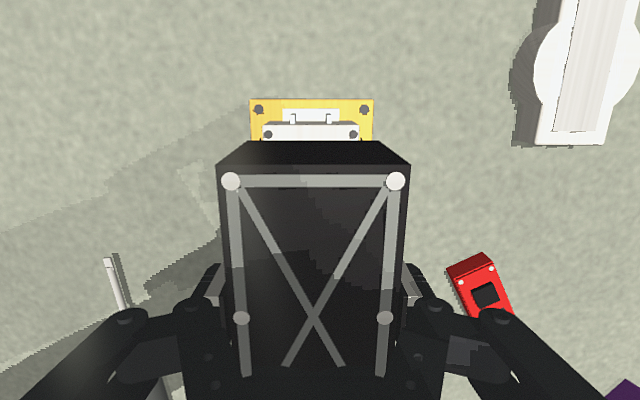

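>>> {"op": "play_rows", "data": {"steps": [{"claw": 5.5,"tx": 0.1,"ty": 0.3,"tz": -0.15,"ax": -0.2,"ay": 0,"az": -0.1},{"claw": 5.5,"tx": 0.1,"ty": 0.6,"tz": -0.15,"ax": -0.2,"ay": 0,"az": -0.1},{"claw": 5.5,"tx": 0.1,"ty": 1.2,"tz": -0.15,"ax": -0.2,"ay": 0,"az": -0.1},{"claw": 5.5,"tx": 0.1,"ty": 2,"tz": -0.15,"ax": -0.2,"ay": 0,"az": -0.1},{"claw": 5.5,"tx": 0.1,"ty": 3,"tz": -0.15,"ax": -0.2,"ay": 0,"az": -0.1},{"claw": 5.5,"tx": 0.1,"ty": 4,"tz": -0.15,"ax": -0.2,"ay": 0,"az": -0.1},{"claw": 5.5,"tx": 0.1,"ty": 4.8,"tz": -0.15,"ax": -0.2,"ay": 0,"az": -0.1},{"claw": 5.5,"tx": 0.1,"ty": 5.1,"tz": -0.15,"ax": -0.2,"ay": 0,"az": -0.1},{"claw": 5.5,"tx": 0.1,"ty": 5.1,"tz": -0.15,"ax": -0.2,"ay": 0,"az": -0.1},{"claw": 5.5,"tx": 0.1,"ty": 5.1,"tz": -0.15,"ax": -0.2,"ay": 0,"az": -0.1},{"claw": 5.5,"tx": 0.1,"ty": 5.1,"tz": -0.15,"ax": -0.2,"ay": 0,"az": -0.1}]}}

```text
time: 29.07
eef_pos: [0.4699, 0.2874, 0.0657]
tcp_rot: [-0.475, 0.524, -0.524, 0.474]
contact_force: [0.4, 0.5, -2.3]
opening: 0.719
```

```bash
python3 - <<'E'
from h import *
go(470.2,287.2,60,-5.7)
p,d,m,T,P=wrist("w20")
go(470.2,287.2,60,-5.7)
import pc
pc.chk("w20",ctrl.get_state()["eef_pos"][2]-.008)
E
```

```text
t 29.07 at [469.9 287.4  65.7] jaw -5.74 F [ 0.4  0.5 -2.3] op 61.4
shift cm [0.02 0.57 0.03] turn deg [ 0.04 -0.04  0.03]
t 29.12 at [470.  287.4  65.9] jaw -5.74 F [ 0.1  0.3 -3.2] op 61.7
shift cm [0.02 0.59 0.02] turn deg [ 0.03 -0.04  0.02]Traceback (most recent call last):
  File "<stdin>", line 6, in <module>
  File "pc.py", line 11, in chk
    L=on([(np.nonzero(M[r])[0].min()-.5,r) for r in rr]);K=on([(np.nonzero(M[r])[0].max()+.5,r) for r in rr])
           ~~~~~~~~~~~~~~~~~~~~~~~^^
    return umr_minimum(a, axis, None, out, keepdims, initial, where)
ValueError: zero-size array to reduction operation minimum which has no identity
```

View pics/w20.png

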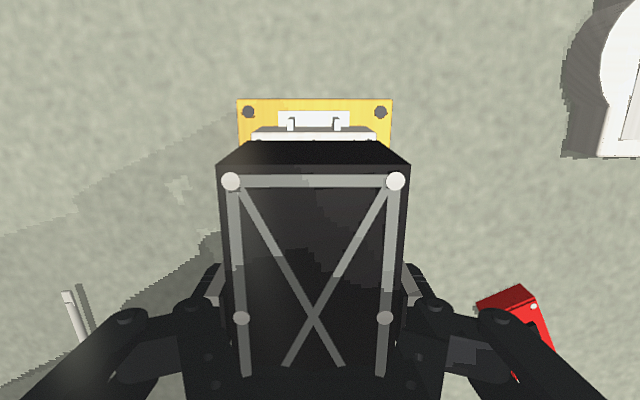

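>>> {"op": "play_rows", "data": {"steps": [{"claw": 5.5,"tx": 0.02,"ty": 0.15,"tz": 0.02,"ax": 0,"ay": 0,"az": 0},{"claw": 5.5,"tx": 0.02,"ty": 0.3,"tz": 0.02,"ax": 0,"ay": 0,"az": 0},{"claw": 5.5,"tx": 0.02,"ty": 0.42,"tz": 0.02,"ax": 0,"ay": 0,"az": 0},{"claw": 5.5,"tx": 0.02,"ty": 0.5,"tz": 0.02,"ax": 0,"ay": 0,"az": 0},{"claw": 5.5,"tx": 0.02,"ty": 0.56,"tz": 0.02,"ax": 0,"ay": 0,"az": 0},{"claw": 5.5,"tx": 0.02,"ty": 0.6,"tz": 0.02,"ax": 0,"ay": 0,"az": 0},{"claw": 5.5,"tx": 0.02,"ty": 0.6,"tz": 0.02,"ax": 0,"ay": 0,"az": 0}]}}

```text
time: 29.7
eef_pos: [0.4697, 0.287, 0.0605]
tcp_rot: [-0.475, 0.525, -0.524, 0.473]
contact_force: [-4.2, -0.8, 5.7]
opening: 0.721
```

>>> {"op": "play_rows", "data": {"steps": [{"claw": 6.5,"tx": 0,"ty": 0,"tz": 0,"ax": 0,"ay": 0,"az": 0},{"claw": 7,"tx": 0,"ty": 0,"tz": 0,"ax": 0,"ay": 0,"az": 0},{"claw": 8.5,"tx": 0,"ty": 0,"tz": 0,"ax": 0,"ay": 0,"az": 0},{"claw": 8.5,"tx": 0,"ty": 0,"tz": 0,"ax": 0,"ay": 0,"az": 0},{"claw": 8.5,"tx": 0,"ty": 0,"tz": 0,"ax": 0,"ay": 0,"az": 0},{"claw": 8.5,"tx": 0,"ty": -1,"tz": 0,"ax": 0,"ay": 0,"az": 0},{"claw": 8.5,"tx": 0,"ty": -3,"tz": 0,"ax": 0,"ay": 0,"az": 0},{"claw": 8.5,"tx": 0,"ty": -6,"tz": 0,"ax": 0,"ay": 0,"az": 0},{"claw": 8.5,"tx": 0,"ty": -9,"tz": 0,"ax": 0,"ay": 0,"az": 0},{"claw": 8.5,"tx": 0,"ty": -12,"tz": 0,"ax": 0,"ay": 0,"az": 0},{"claw": 8.5,"tx": 0,"ty": -13.5,"tz": 0,"ax": 0,"ay": 0,"az": 0},{"claw": 8.5,"tx": 0,"ty": -13.5,"tz": 0,"ax": 0,"ay": 0,"az": 0}]}}

```text
time: 30.7
eef_pos: [0.4726, 0.2882, 0.2003]
tcp_rot: [0.472, -0.523, 0.525, -0.477]
contact_force: [0.8, 0.5, 0.2]
opening: 0.998
```

>>> {"op": "play_rows", "data": {"steps": [{"claw": 8.5,"tx": 0,"ty": 0,"tz": 0,"ax": 0,"ay": 0,"az": 0},{"claw": 8.5,"tx": 0,"ty": 0,"tz": 0,"ax": 0,"ay": 0,"az": 0}]}}

```text
time: 30.87
eef_pos: [0.469, 0.2867, 0.1929]
tcp_rot: [-0.476, 0.525, -0.524, 0.473]
contact_force: [0.3, -0.6, -0.0]
opening: 0.992
```

```bash
python3 - <<'E'
from h import *
p,d,m,T,P=wrist("w21")
M=seg(P,.09,.11,(.47,.288));print("cover",maskrect(m,T,M,.098),"z",np.nanmedian(P[M>0][:,2]))
q=P[M>0];q=q[~np.isnan(q[:,2])];A=np.c_[q[:,:2],np.ones(len(q))];print("tilt",np.degrees(np.linalg.lstsq(A,q[:,2],rcond=None)[0][:2]).round(2))
M=seg(P,.036,.11,(.47,.288));print("housing outline",maskrect(m,T,M,.042))
H,S,V=cv2.split(cv2.cvtColor(p,cv2.COLOR_BGR2HSV));Y=blob((H>12)&(H<40)&(S>110));c=np.concatenate(cv2.findContours(Y,cv2.RETR_EXTERNAL,cv2.CHAIN_APPROX_NONE)[0])[:,0];print("plate",rect(onplane(m,T,c,.008)))
t,dt=cams.read_camera("side");cv2.imwrite("pics/s21.png",cv2.resize(t[130:260,180:380],None,fx=4,fy=4,interpolation=cv2.INTER_CUBIC))
E
```

```text
cover ((array([469.5, 288.1]), 112.2, 62.1, 84.3), array([469.5, 288.2]), np.float64(84.4)) z 0.09846449331901161
tilt [-0.01 -0.13]
housing outline ((array([468. , 274.1]), 146.9, 76.7, 84.3), array([468. , 273.5]), np.float64(84.3))
plate (array([470.4, 287.1]), 149.1, 89.5, 84.2)
```

View pics/w21.png

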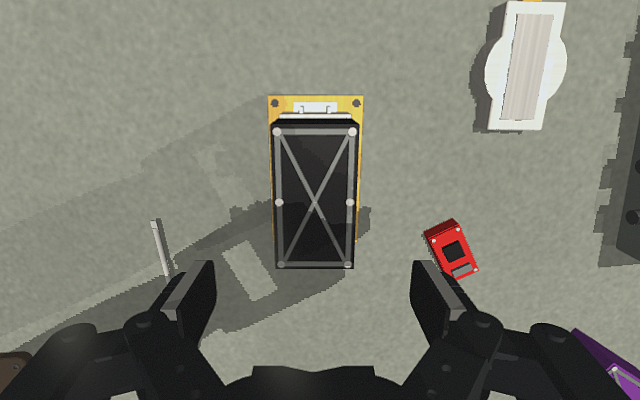

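View pics/s21.png

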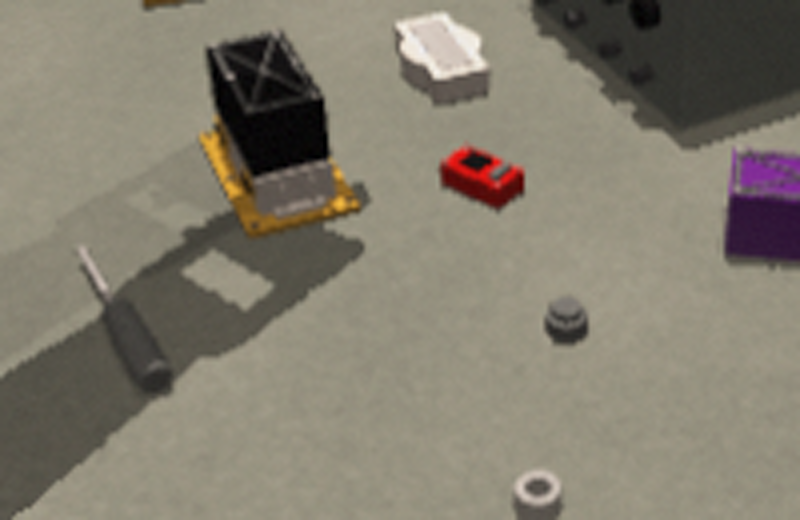

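Cover flat at 98 mm, level, centred to under 1 mm; bystanders are in place, and the gripper is clear.

```bash
python3 - <<'E'
from h import *
print(ctrl.get_state()["time"]);print(ctrl.sign_off())
E
```

```text
30.9667
the job is handed in; nothing more can be done
None
```

The unit is built on the bare brass plate in the order asked: housing, large module, small module, then the cover. The job was handed in at 31.0 s of the 93 s allowed. For the cover I used the larger black cap and left the purple and the smaller black one. I took the green small module and left the red look-alike.

**Last checks (wrist camera):**
- **Seating:** the cover's top is at 98.5 mm against a nominal 98 mm, with about 0.1° of tilt, so it sits down flat on the housing.
- **Centring:** as measured after each placing, neighbouring parts agree to within about 1 mm. The plate's centre read (470.1, 287.4) and (470.4, 287.1) mm in two looks, and the cover's (469.5, 288.1) mm, so cover to plate is 1–1.5 mm. Long sides line up within about 0.2°.
- **Forces:** the parts touched down with at most about 10 N by the readings after each move.
- **Bystanders:** the ones in view (sensor box, cap, collar) look undisturbed in the last side picture. I did not re-measure any of them, and the parts tray was not in the last pictures.

**Disagreements:**
- The top camera and the wrist camera differ by about 2 mm in absolute position, which is within the stated calibration. I placed each part from wrist views only.
- The final wrist measurement of the housing outline was unusable because the tall cover's sides merged into it. For the housing I rely on the reading taken before the cover went on.

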